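# Hang the rinsed electrode carriers over the drip tray

### The job

Clear the beaker out of the drip tray's way by standing it in the middle of the stirrer's plate, then swing the drip tray out under the rail until it is fully home against its end stop. After that, hook every electrode carrier onto the open part of the rail and slide it along under the guard bar, so that each hangs freely at a yellow ring mark of its own (any of the marks). Leave the other bottles where they are.

Things in the scene. Friction and masses are not known exactly. Their poses are not given: they have to be found in the camera images.
- stand: fixed stand: level steel rail, 11 mm thick, axis 195 mm up, along the stand's y between posts (20 mm thick) at y 240 mm (left, 222 tall) and y -200 mm. Origin on the bench under the rail, x away from the robot. A white guard bar 8 mm thick, 18 mm behind the rail (+x), axis 204.5 mm up, runs from the left post to y -49 mm: hung carriers slide under it but cannot be hooked on or lifted off there
- rail_entry (a point): top of the rail (200.5 mm high) in the middle of its open part (stand y -160 to -65 mm, no guard bar), at stand y -110 mm: where carriers are hooked on; axes as the stand
- tray (a joint): angle of the grey drip tray about the left post: 0 points to the stand's -x (towards the robot); grows as it swings anticlockwise seen from above; 1.571 is the end stop, the tray then lying under the marks. Stiff hinge (0.25 N m friction), stays where left. Tray 76 mm wide, reaching 270 mm from the hinge, 34 to 52 mm above the bench
- tray_hinge (a point): on the tray's hinge axis (the left post), 90 mm above the bench; axes as the stand
- tray_knob (a point): point on the axis of the tray's upright round black knob, 15 mm below its top: knob 20 mm in diameter, from 44 to 106 mm above the bench, free all round above 52 mm, 199 mm from the hinge axis; moves with the tray
- beaker: empty straight-sided white plastic beaker, 54 mm across, 80 mm tall, wall 3 mm, origin at the centre of its underside, z up; it starts in the way of the tray's swing. 0.09 kg
- stirrer_plate (a point): centre of the top of the white square plate (130 x 130 mm, 51 mm above the bench) of the fixed white magnetic stirrer at the right
- mark_a (a point): top of the rail (200.5 mm high) at the centre of a yellow ring mark 12 mm wide, the one at the left end, 90 mm from the left post; marks are 70 mm apart; axes as the stand. A carrier hung here has its hook's apex 2 mm above this point; pressed down it jams instead of sliding
- mark_b (a point): top of the rail (200.5 mm high) at the centre of a yellow ring mark 12 mm wide, the one at the middle; marks are 70 mm apart; axes as the stand. A carrier hung here has its hook's apex 2 mm above this point; pressed down it jams instead of sliding
- mark_c (a point): top of the rail (200.5 mm high) at the centre of a yellow ring mark 12 mm wide, the one at the right, 120 mm left of rail_entry; marks are 70 mm apart; axes as the stand. A carrier hung here has its hook's apex 2 mm above this point; pressed down it jams instead of sliding
- carrier1: white and steel electrode carrier, 172 mm tall, 0.14 kg, standing upright; origin under its centre, z up. Round foot 56 mm across, 20 high; stem 22 mm thick to z 49; strap hook 16 mm wide (y), see its hook point; on top a white grip tab 12 mm thick (x), 24 wide (y), z 106 to 172 mm: gripped at z 150 the fingertips clear hook and guard bar. Absent (None) in some starts
- carrier1_hook (a point): apex of the inside of that carrier's hook, 105 mm above its underside, on its axis; axes as the carrier. The hook's mouth opens to +x (about away from the robot at the start), from z 55 mm (lower strap) to z 81 mm (end of the lip at x 16 to 21 mm); roof an inverted V, 32 mm wide inside; back leg at x -16 to -21 mm
- carrier2: another carrier, just like carrier1. Absent (None) in some starts
- carrier2_hook (a point): the same point on this carrier's hook; axes as the carrier
- carrier3: another carrier, just like carrier1. Absent (None) in some starts
- carrier3_hook (a point): the same point on this carrier's hook; axes as the carrier
- dropper: bystander: small amber dropper bottle with a red cap, 36 mm across, 75 mm tall
- jar: bystander: white jar, 52 mm across, 70 mm tall, behind the rail
- amber1: bystander: amber bottle, 64 mm across, 140 mm tall, behind the rail
- amber2: bystander: amber bottle, 56 mm across, 110 mm tall, behind the rail
- wash_bottle: bystander: white wash bottle with a bent spout, 68 mm across, 200 mm tall, at the left

How it is judged:
By the outcome, as a careful person would: the job done as asked, in the order asked, and still so for the second after the job is handed in, with the robot touching nothing.
Of carrier1, carrier2, carrier3 only 2 to 3 are there at a start; the rules pass over those that are not, and their reading is None.
At some moment in a run one of beaker, carrier1, carrier2, carrier3 may be knocked a few centimetres aside while the robot is not near it.
It also fails if it takes over 210 s, if anything falls off the work surface, if the arm or the gripper's body presses on something with over 40 N, if the wrist force passes 120 N, or if a joint passes its speed limit or range.

### The arm

A 6-joint arm with a two-finger parallel gripper is mounted at the origin on the work surface. World frame = base frame: x ahead of the robot, y to its left, z up, the work surface at z = 0. Lengths are in mm, angles in rad, forces in N, time in s.
With the tool pointing down it reaches from about 300 to 750 mm from the base axis. Payload 8.5 kg.
Tool frame: the origin (TCP) lies midway between the tips of the shut fingers; the grasp point (between the pads) lies 19 mm behind it; z points along the fingers, y is the line along which they close (so a half turn about z gives the same grasp; the last joint's range is limited). The gripper opens to 88 mm and grips with 3 to 60 N. Pads are 18 mm wide; open, the fingers measure 123 mm over their backs; the gripper's body (75 mm by 187 mm) begins 45 mm behind the grasp point.
Start: joints at [1.038, 0.381, 1.297, -0, 1.464, -0.215], TCP at [171.854, 522.443, 238.748] pointing down, gripper open.
Joint ranges: [-3.11, 3.11], [-0.89, 2.33], [0.22, 2.48], [-1.42, 4.56], [0.17, 2.85], [-2.88, 2.88]. Speed limits (rad/s): [2.39, 2.39, 3.14, 3.14, 3.14, 3.14].

### API

Orientations are given as a 3x3 rotation matrix whose columns are the frame's x, y, z axes.
In Python, from bench import telemetry, viewer, job gives the robot as it stands. The module is installed in compiled form; this text tells all that it offers.
- The arm moves only by the shell command python3 -m handwheel 'ROWS' [OPENING] [FORCE]. ROWS is JSON, a list of rows, each an object of numbers: "dx", "dy", "dz": the shift along the tool's x, y, z each as a share of 40 mm, from -1 to 1; "roll": the turn about the tool's z as a share of 0.1 rad, from -1 to 1. In form: [{"dx": .., "dy": .., "dz": .., "roll": ..}, ...]. A call has 1 to 20 rows; each row shifts and turns the commanded pose from where the row before left it, along the tool's axes as they then stand; what a row does not reach is not made up. A row lasts 1/8 s, in which the tool goes at most 62.5 mm and 10.7 degrees, less where a joint would pass 70% of its speed; a pose out of reach is approached as far as the arm can. A call with a number of a shift or a turn outside -1 to 1 is refused whole. A call with a gripper value outside its range is refused whole. OPENING is the finger opening in mm, from 0 to 88.1, set as the call begins (- or left out, the last holds). The fingers move at their own pace and stop on an object; FORCE is the grip in N (left out, the last holds). Time passes only in rows, so rows that do not move let the fingers close. It gives the time, the measured TCP pose, the force, the opening and the grip force at its end, in the units of the state.
- telemetry.get_state(): the state, without advancing time (a new reading comes with each control period).
- viewer.capture(name): name is "scene" or "top" or "wrist"; returns a dict with "image" (384x512x3 uint8, red, green, blue), "fx", "fy", "cx", "cy" (pixels), "camera_from_world" (4x4, takes a point from world to camera coordinates); the wrist camera has in their place "tool_from_camera" (4x4, takes a point from camera to tool coordinates, whose origin is the TCP and whose axes are the flange's). Camera axes: x right, y down, z forward; pixel columns grow to the right and rows downward; lengths in mm; the calibration is good to about 2 mm. A picture is of the moment at which its call begins: read the wrist's pose just before it. There is no depth.
- job.job_done(): hands the job in; it is judged then, once.
The state is a dict: "clock": time; "joints": joint angles; "qd": joint speeds; "tau": joint torques, N m; "tool_pos": TCP position; "ee_rot": TCP orientation; "ft_force": force on the tool from outside, world axes, zero at the start; "moment": the same for the moment, N m; "opening": opening from 0.0 (shut) to 1.0 (fully open); "finger_force": force on a finger pad.
Only numpy, scipy, OpenCV 4.12 (cv2) and the standard library are available. Lean on these libraries where they do the work, as an engineer would, in place of code of your own. Each camera call takes 0.05 s, during which the arm holds its last target. There are 200 camera calls.

## Working session

There is one attempt and no reset: what is moved stays moved. The work goes in short steps, Python scripts to look and compute and a shell command to move; the robot and the scene stay as the last step left them, time stands still between calls to the robot, and variables do not carry over. Pictures are saved under pics/ and viewed, at most 14 in all, crops included, and the job is handed in when it is done.

```bash
ls; mkdir -p pics; cat > h.py <<'E'
import numpy as np, cv2
from bench import telemetry, viewer
def cap(n, save=None):
    s=telemetry.get_state(); c=viewer.capture(n)
    K=np.array([[c['fx'],0,c['cx']],[0,c['fy'],c['cy']],[0,0,1.]])
    if n=='wrist':
        T=np.eye(4); T[:3,:3]=s['ee_rot']; T[:3,3]=s['tool_pos']
        W=T@np.array(c['tool_from_camera']); C=np.linalg.inv(W)
    else: C=np.array(c['camera_from_world'])
    im=np.array(c['image'])[:,:,::-1].copy()
    if save: cv2.imwrite(save,im)
    return im,K,C
def ray(K,C,px):
    px=np.atleast_2d(np.array(px,float)); W=np.linalg.inv(C)
    d=np.c_[px,np.ones(len(px))]@np.linalg.inv(K).T@W[:3,:3].T
    return W[:3,3],d
def onz(K,C,px,z):
    o,d=ray(K,C,px); return o+d*((z-o[2])/d[:,2])[:,None]
def proj(K,C,p):
    p=np.atleast_2d(np.array(p,float)); q=p@C[:3,:3].T+C[:3,3]; q=q@K.T; return q[:,:2]/q[:,2:]
def tri(vs):
    # vs list of (K,C,px)
    A=np.zeros((3,3));b=np.zeros(3)
    for K,C,px in vs:
        o,d=ray(K,C,px); d=d[0]/np.linalg.norm(d[0]); P=np.eye(3)-np.outer(d,d); A+=P;b+=P@o
    x=np.linalg.solve(A,b)
    return x,[np.linalg.norm(proj(K,C,x)[0]-px) for K,C,px in vs]
E
python3 - <<'E'
from h import *
s=telemetry.get_state(); print(s)
for n in ['scene','top','wrist']:
    im,K,C=cap(n); cv2.imwrite(f'pics/{n}0.png',cv2.resize(im,(768,576),interpolation=cv2.INTER_CUBIC))
    np.savez(f'{n}0.npz',im=im,K=K,C=C)
    print(n,K[0,0],K[0,2],K[1,2],np.linalg.inv(C).round(3).tolist())
E
```

```text
pics
{'clock': 0.0, 'joints': array([ 1.03768298e+00,  3.81175853e-01,  1.29824125e+00,  4.67067999e-05,
        1.46356558e+00, -2.15281282e-01]), 'qd': array([ 0.00027547, -0.00054355, -0.00049267,  0.0005334 , -0.00057234,
        0.00113091]), 'tau': array([ 1.18970300e-03, -4.37924981e+01, -2.24562567e+01,  7.13948649e-02,
        3.52165871e-02, -1.67364792e-04]), 'tool_pos': array([171.72178055, 522.22442816, 238.15515633]), 'ee_rot': array([[-9.49913446e-01,  3.12512222e-01, -7.46431443e-04],
       [ 3.12512926e-01,  9.49912782e-01, -1.17353363e-03],
       [ 3.42301167e-04, -1.34802485e-03, -9.99999033e-01]]), 'ft_force': array([ 0.04789864, -0.19434411,  0.5317648 ]), 'moment': array([ 0.04949129, -0.05391427,  0.01199344]), 'finger_force': 0.0, 'opening': 1.001197567012627}
scene 474.41381233367116 255.56382639883978 193.2489710239488 [[0.799, 0.341, -0.495, 1249.822], [0.601, -0.481, 0.638, -822.627], [-0.02, -0.808, -0.589, 911.821], [0.0, 0.0, 0.0, 1.0]]
top 394.3627330486592 262.20816346751997 190.93250082881391 [[0.003, -0.99, 0.139, 442.488], [-1.0, -0.003, -0.0, 49.021], [0.001, -0.139, -0.99, 1248.622], [0.0, 0.0, 0.0, 1.0]]
wrist 274.1416951214764 256.99831344868403 189.56733852253043 [[0.312, 0.913, 0.264, 103.467], [0.95, -0.3, -0.087, 544.836], [0.0, 0.277, -0.961, 383.441], [0.0, 0.0, 0.0, 1.0]]
```

View pics/scene0.png

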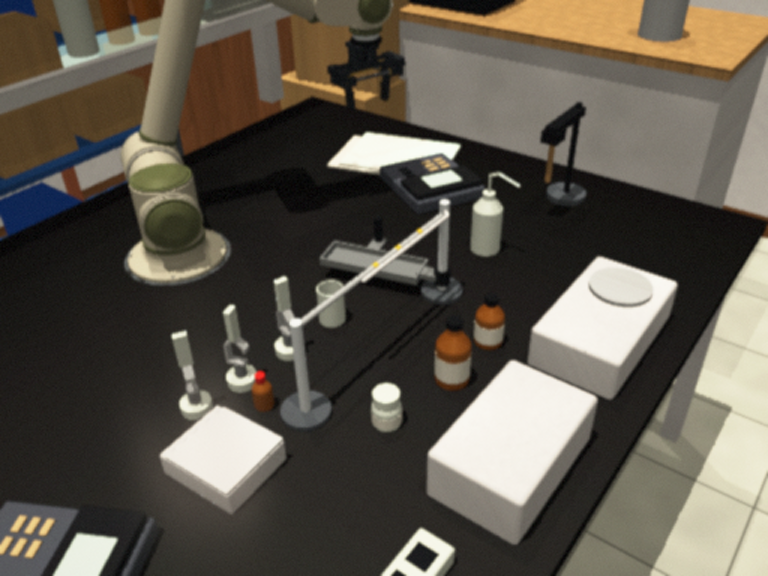

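View pics/top0.png

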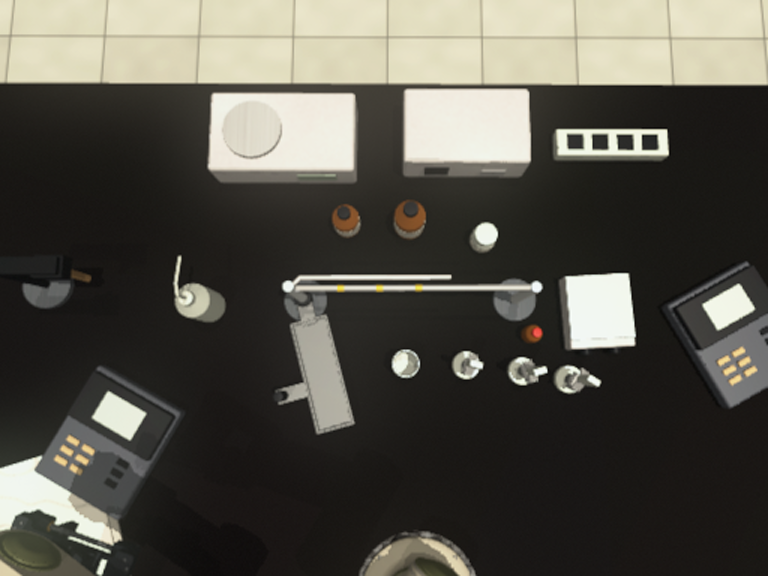

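Scene and top views show three carriers (top 768-px: feet at (465,365), (522,370), (570,379)), the beaker (405,363), knob (282,396), marks (340/379/419,288), stirrer (598,311).

```bash
cat > m.py <<'E'
from h import *
V={n:np.load(f'{n}0.npz') for n in ['scene','top']}
im,K,C=[V['top'][k] for k in('im','K','C')]; im2,K2,C2=[V['scene'][k] for k in('im','K','C')]
def blobs(m,amin=6):
    n,l,st,c=cv2.connectedComponentsWithStats(m.astype(np.uint8),connectivity=8)
    return [(c[i].round(1).tolist(),st[i].tolist()) for i in range(1,n) if st[i][4]>=amin]
def yel(im):
    h=cv2.cvtColor(im,cv2.COLOR_BGR2HSV); return (abs(h[...,0].astype(int)-26)<8)&(h[...,1]>130)&(h[...,2]>110)
a=[b for b in blobs(yel(im),3) if 215<b[0][0]<290 and 185<b[0][1]<198]; b=[x for x in blobs(yel(im2),3) if 230<x[0][0]<300 and 140<x[0][1]<190]
print(a,b)
for p in a: 
  for q in b: 
    x,e=tri([(K,C,np.array(p[0])),(K2,C2,np.array(q[0]))]); 
    if max(e)<4: print('mark',x.round(1),np.round(e,1))
g=im.max(2)
print('white top',[x for x in blobs(g>110,10) if 180<x[0][0]<430 and 180<x[0][1]<265])
c1=cv2.resize(im[175:275,175:445],None,fx=2.9,fy=2.9,interpolation=cv2.INTER_CUBIC)
c2=cv2.resize(im2[140:290,110:320],(783,560),interpolation=cv2.INTER_CUBIC)
cv2.imwrite('pics/c1.png',c1); cv2.imwrite('pics/c2.png',c2)
E
python3 m.py
```

```text
[([226.5, 192.0], [225, 190, 4, 5, 20]), ([252.5, 192.0], [251, 190, 4, 5, 20]), ([278.5, 191.5], [277, 190, 4, 4, 16])] [([279.2, 153.2], [278, 152, 3, 3, 6]), ([264.7, 164.1], [263, 163, 4, 3, 9]), ([249.8, 175.8], [249, 175, 3, 3, 6])]
mark [587.8 145.1 198.5] [0.3 0.3]
mark [587.8  74.9 198.1] [0.2 0.2]
mark [589.3   5.  198. ] [0.1 0.1]
white top [([265.0, 189.2], [188, 183, 174, 18, 1240]), ([399.7, 207.0], [376, 182, 48, 51, 2142]), ([349.5, 204.7], [342, 196, 14, 17, 137]), ([214.2, 200.2], [212, 198, 5, 6, 26]), ([334.5, 204.2], [330, 199, 10, 12, 76]), ([191.9, 203.3], [190, 200, 4, 9, 24]), ([212.6, 248.3], [186, 202, 50, 87, 2184]), ([195.8, 207.4], [195, 204, 3, 7, 17]), ([356.1, 221.9], [352, 218, 10, 9, 75]), ([270.0, 242.0], [261, 233, 19, 19, 290]), ([310.9, 243.0], [302, 234, 20, 19, 263]), ([349.4, 247.0], [339, 238, 26, 19, 269]), ([382.1, 252.3], [370, 243, 31, 19, 298])]
```

```bash
echo
```

```text
(no output)
```

View pics/c1.png

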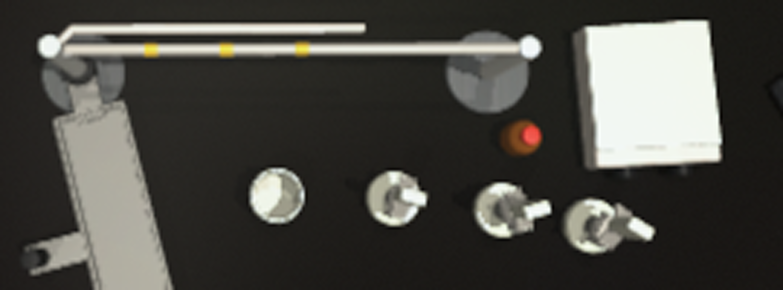

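View pics/c2.png

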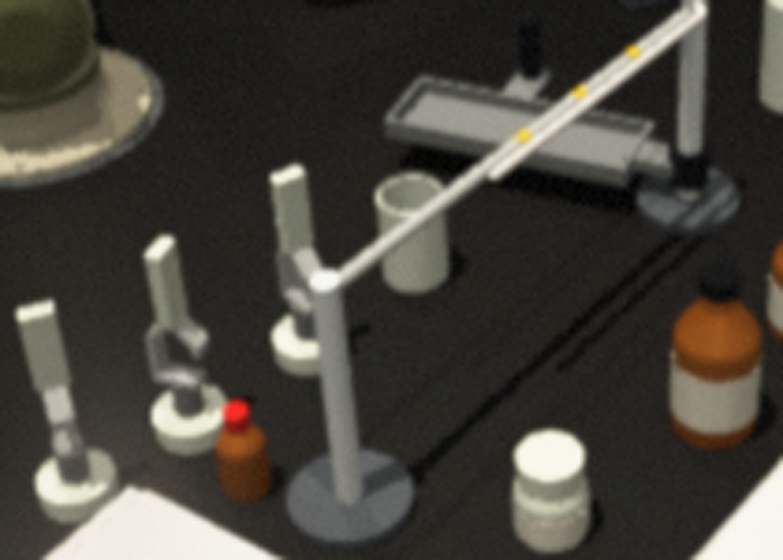

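Crop shows clean features: hooks of all three carriers face roughly +x; the tabs' tops are at c2 (289,172), (162,243), (36,308).

```bash
cat >> m.py <<'E'
print('----')
a=lambda u,v:(K,C,np.array([175+u/2.9,175+v/2.9])); b=lambda u,v:(K2,C2,np.array([110+u*210/783,140+v*150/560]))
P={'postL':((50,46),(698,8)),'postR':((530,46),(328,281)),'tabA':((423,199),(289,172)),'tabB':((546,208),(162,243)),'tabC':((650,233),(36,308)),
'footA':((393,198),(303,335)),'footB':((499,210),(190,405)),'footC':((592,225),(76,475)),'beakertop':((277,194),(411,190)),'knobtop':((33,256),(530,28))}
for k,(p,q) in P.items():
    x,e=tri([a(*p),b(*q)]); print(k,x.round(1),np.round(e,1))
# stirrer corners in crop1
s=onz(K,C,[[175+u/2.9,175+v/2.9] for u,v in [(584,27),(708,20),(721,160),(594,166)]],51); print(s.round(1),s.mean(0))
t=onz(K,C,[[175+u/2.9,175+v/2.9] for u,v in [(52,121),(122,101)]]+[[353/1.5,423/1.5],[318/1.5,433/1.5]],52); print('tray',t.round(1))
E
python3 m.py | sed '1,/----/d'
```

```text
postL [590.7 237.7 192.3] [0. 0.]
postR [ 592.5 -206.2  201.6] [0.8 0.9]
tabA [ 454.5 -106.6  173.5] [2.1 2. ]
tabB [ 445.6 -220.9  176.4] [1.6 1.7]
tabC [ 423.9 -316.3  172.8] [2.3 2.5]
footA [ 452.  -102.7   14.4] [0.3 0.4]
footB [ 440.6 -214.1   17.9] [0.1 0.1]
footC [ 425.5 -312.6   16.3] [0.3 0.4]
beakertop [456.9  24.6  81. ] [0.5 0.5]
knobtop [394.2 267.   92.7] [0.2 0.2]
[[ 632.8 -302.5   51. ]
 [ 640.8 -434.4   51. ]
 [ 492.8 -440.2   51. ]
 [ 486.2 -307.5   51. ]] [ 563.14865965 -371.16550785   51.        ]
tray [[531.2 258.5  52. ]
 [552.4 185.7  52. ]
 [337.8 127.4  52. ]
 [318.3 196.2  52. ]]
```

```bash
python3 -m handwheel '[{"roll":1},{"roll":1},{"roll":1},{"roll":1},{"roll":1},{"roll":1},{"roll":1},{"roll":1},{"roll":1},{"roll":1},{"roll":1},{"roll":1},{"roll":0.53}]' 88; python3 -m handwheel '[{"dx":-1,"dy":0.6},{"dx":-1,"dy":0.6},{"dx":-1,"dy":0.6},{"dx":-1,"dy":0.6},{"dx":-1,"dy":0.6},{"dx":-1,"dy":0.6},{"dx":-1,"dy":0.6},{"dx":-1,"dy":0.6},{"dx":-1,"dy":0.6},{"dx":-1,"dy":0.5},{"dx":-1,"dy":0.5},{"dx":-0.4},{}]'
```

```text
invalid input
invalid input
```

```bash
python3 -m handwheel '[{"dx":0,"dy":0,"dz":0,"roll":1},{"dx":0,"dy":0,"dz":0,"roll":1},{"dx":0,"dy":0,"dz":0,"roll":1},{"dx":0,"dy":0,"dz":0,"roll":1},{"dx":0,"dy":0,"dz":0,"roll":1},{"dx":0,"dy":0,"dz":0,"roll":1},{"dx":0,"dy":0,"dz":0,"roll":1},{"dx":0,"dy":0,"dz":0,"roll":1},{"dx":0,"dy":0,"dz":0,"roll":1},{"dx":0,"dy":0,"dz":0,"roll":1},{"dx":0,"dy":0,"dz":0,"roll":1},{"dx":0,"dy":0,"dz":0,"roll":1},{"dx":0,"dy":0,"dz":0,"roll":0.53}]' 88
```

```text
clock: 1.78
tool_pos: [171.8, 522.3, 238.5]
ee_rot: [[0.002, 1.0, -0.0], [1.0, -0.002, -0.001], [-0.001, -0.0, -1.0]]
ft_force: [0.3, -1.0, -0.1]
opening: 0.996
finger_force: 0.0
```

```bash
python3 -m handwheel '[{"dx":-1,"dy":0.6,"dz":0,"roll":0},{"dx":-1,"dy":0.6,"dz":0,"roll":0},{"dx":-1,"dy":0.6,"dz":0,"roll":0},{"dx":-1,"dy":0.6,"dz":0,"roll":0},{"dx":-1,"dy":0.6,"dz":0,"roll":0},{"dx":-1,"dy":0.6,"dz":0,"roll":0},{"dx":-1,"dy":0.6,"dz":0,"roll":0},{"dx":-1,"dy":0.6,"dz":0,"roll":0},{"dx":-1,"dy":0.6,"dz":0,"roll":0},{"dx":-1,"dy":0.6,"dz":0,"roll":0},{"dx":-1,"dy":0.6,"dz":0,"roll":0},{"dx":-1,"dy":0.5,"dz":0,"roll":0},{"dx":-0.4,"dy":0,"dz":0,"roll":0},{"dx":0,"dy":0,"dz":0,"roll":0}]'
python3 - <<'E'
from h import *
im,K,C=cap('wrist'); cv2.imwrite('pics/w1.png',cv2.resize(im,(768,576),interpolation=cv2.INTER_CUBIC)); np.savez('w1.npz',im=im,K=K,C=C)
print(proj(K,C,[[457,25,80],[454,-105,172],[441,-214,20]]))
im,K,C=cap('top'); np.savez('top1.npz',im=im,K=K,C=C)
E
```

```text
clock: 3.52
tool_pos: [455.3, 26.3, 238.6]
ee_rot: [[0.001, 1.0, -0.001], [1.0, -0.001, 0.0], [0.0, -0.001, -1.0]]
ft_force: [0.3, -0.5, -0.4]
opening: 0.996
finger_force: 0.0
[[258.87990958 177.39227262]
 [256.18373134 333.70766355]
 [248.4452554  314.9276106 ]]
```

View pics/w1.png

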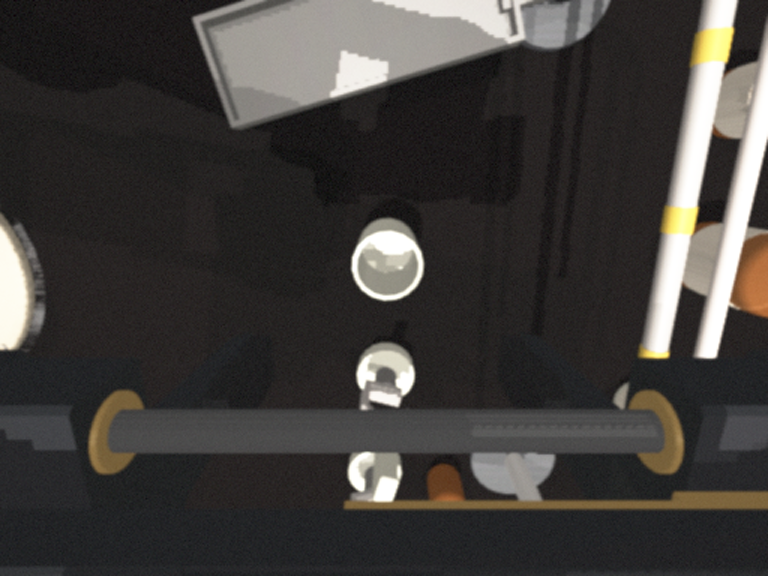

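The wrist view shows the beaker rim at (388,266)/1.5, matching the prediction. Grasp it.

```bash
python3 -m handwheel '[{"dx":-0.03,"dy":0.04,"dz":1,"roll":0},{"dx":0,"dy":0,"dz":1,"roll":0},{"dx":0,"dy":0,"dz":1,"roll":0},{"dx":0,"dy":0,"dz":1,"roll":0},{"dx":0,"dy":0,"dz":1,"roll":0},{"dx":0,"dy":0,"dz":0,"roll":0},{"dx":0,"dy":0,"dz":0,"roll":0}]' 88; python3 -m handwheel '[{"dx":0,"dy":0,"dz":0,"roll":0},{"dx":0,"dy":0,"dz":0,"roll":0},{"dx":0,"dy":0,"dz":0,"roll":0},{"dx":0,"dy":0,"dz":0,"roll":0},{"dx":0,"dy":0,"dz":0,"roll":0},{"dx":0,"dy":0,"dz":0,"roll":0}]' 45 15
```

```text
clock: 4.5
tool_pos: [457.9, 25.8, 40.0]
ee_rot: [[-0.001, 1.0, 0.002], [1.0, 0.001, -0.0], [-0.0, 0.002, -1.0]]
ft_force: [0.5, -0.1, 0.5]
opening: 1.003
finger_force: 0.0
clock: 5.25
tool_pos: [457.5, 25.2, 39.0]
ee_rot: [[-0.0, 1.0, 0.0], [1.0, 0.0, -0.0], [-0.0, 0.0, -1.0]]
ft_force: [-1.6, 0.3, 6.9]
opening: 0.617
finger_force: 15.0
```

```bash
python3 -m handwheel '[{"dx":0,"dy":0,"dz":-1,"roll":0},{"dx":0,"dy":0,"dz":-1,"roll":0},{"dx":0,"dy":0,"dz":-1,"roll":0},{"dx":0,"dy":0,"dz":-1,"roll":0},{"dx":0,"dy":0,"dz":-1,"roll":0},{"dx":-1,"dy":0,"dz":0,"roll":0},{"dx":-1,"dy":0,"dz":0,"roll":0},{"dx":-1,"dy":0,"dz":0,"roll":0},{"dx":-1,"dy":0,"dz":0,"roll":0},{"dx":-1,"dy":0,"dz":0,"roll":0},{"dx":-1,"dy":0.2,"dz":0,"roll":0},{"dx":-1,"dy":0.6,"dz":0,"roll":0},{"dx":-1,"dy":0.7,"dz":0,"roll":0},{"dx":-1,"dy":0.7,"dz":0,"roll":0},{"dx":-0.9,"dy":0.7,"dz":0,"roll":0},{"dx":0,"dy":0,"dz":0,"roll":0},{"dx":0,"dy":0,"dz":0,"roll":0}]'
python3 - <<'E'
from h import *
im,K,C=cap('wrist','pics/w2.png'); np.savez('w2.npz',im=im,K=K,C=C)
print(proj(K,C,[[507,-306,51],[637,-306,51],[637,-436,51],[507,-436,51]]))
E
```

```text
clock: 7.38
tool_pos: [573.2, -370.3, 238.2]
ee_rot: [[-0.0, 1.0, -0.001], [1.0, 0.0, 0.001], [0.001, -0.001, -1.0]]
ft_force: [0.4, 0.8, -0.2]
opening: 0.613
finger_force: 15.0
[[201.01168737 117.29325392]
 [311.85291462 117.34981614]
 [306.30525454 220.46644565]
 [206.57617286 220.39725886]]
```

View pics/w2.png

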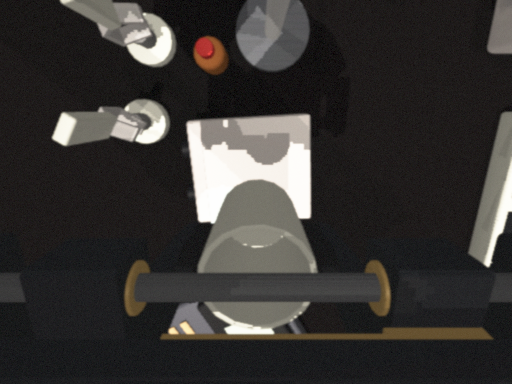

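```bash
python3 - <<'E'
from h import *
f=np.load('w2.npz');im=f['im'];g=im.min(2)
for r in (130,150,170,190,205): print(r,[int(c) for c in range(180,330) if (g[r,c]>75)!=(g[r,c-1]>75)], g[r,185:212:2].tolist())
for c in (215,250,300): print(c,[int(r) for r in range(90,235) if (g[r,c]>75)!=(g[r-1,c]>75)])
print(onz(f['K'],f['C'],[[311,117],[311,217],[250,116],[300,114]],51).round(1))
E
```

```text
130 [186, 311] [29, 177, 239, 240, 235, 235, 236, 233, 148, 125, 129, 129, 130, 128]
150 [188, 311] [60, 62, 127, 235, 247, 247, 247, 246, 246, 244, 243, 240, 235, 235]
170 [191, 311] [24, 23, 26, 91, 226, 244, 245, 245, 245, 244, 242, 249, 249, 249]
190 [194, 312] [18, 32, 36, 37, 58, 192, 243, 245, 245, 244, 250, 252, 253, 253]
205 [196, 312] [25, 21, 23, 25, 27, 69, 223, 252, 252, 252, 252, 251, 250, 254]
215 [119]
250 [117]
300 [114, 219, 222]
[[ 636.  -305.6   51. ]
 [ 642.9 -431.2   51. ]
 [ 564.5 -304.5   51. ]
 [ 622.9 -302.2   51. ]]
```

```bash
python3 -m handwheel '[{"dx":0,"dy":0.05,"dz":1,"roll":0},{"dx":0,"dy":0,"dz":1,"roll":0},{"dx":0,"dy":0,"dz":1,"roll":0},{"dx":0,"dy":0,"dz":0.5,"roll":0},{"dx":0,"dy":0,"dz":0.13,"roll":0},{"dx":0,"dy":0,"dz":0.04,"roll":0},{"dx":0,"dy":0,"dz":0,"roll":0},{"dx":0,"dy":0,"dz":0,"roll":0}]'
```

```text
clock: 8.43
tool_pos: [575.7, -370.9, 92.9]
ee_rot: [[-0.0, 1.0, 0.001], [1.0, 0.0, -0.001], [-0.001, 0.001, -1.0]]
ft_force: [0.3, -0.0, -0.4]
opening: 0.615
finger_force: 15.0
```

```bash
python3 -m handwheel '[{"dx":0,"dy":0,"dz":0.04,"roll":0},{"dx":0,"dy":0,"dz":0,"roll":0},{"dx":0,"dy":0,"dz":0.03,"roll":0},{"dx":0,"dy":0,"dz":0,"roll":0}]'
```

```text
clock: 8.93
tool_pos: [575.5, -370.9, 90.1]
ee_rot: [[0.0, 1.0, 0.001], [1.0, -0.0, -0.001], [-0.001, 0.001, -1.0]]
ft_force: [-2.0, 1.4, 4.7]
opening: 0.614
finger_force: 15.0
```

```bash
python3 -m handwheel '[{"dx":0,"dy":0,"dz":0,"roll":0},{"dx":0,"dy":0,"dz":0,"roll":0},{"dx":0,"dy":0,"dz":-1,"roll":0},{"dx":0,"dy":0,"dz":-1,"roll":0},{"dx":0,"dy":0,"dz":-1,"roll":0},{"dx":0,"dy":0,"dz":-0.7,"roll":0},{"dx":0.5,"dy":-1,"dz":0,"roll":0},{"dx":0.5,"dy":-1,"dz":0,"roll":0},{"dx":1,"dy":-1,"dz":0,"roll":0},{"dx":1,"dy":0,"dz":0,"roll":0},{"dx":1,"dy":0,"dz":0,"roll":0},{"dx":1,"dy":0,"dz":0,"roll":0},{"dx":1,"dy":0,"dz":0,"roll":0},{"dx":1,"dy":0,"dz":0,"roll":0},{"dx":1,"dy":0,"dz":0,"roll":0},{"dx":1,"dy":0,"dz":0,"roll":0},{"dx":1,"dy":0,"dz":0,"roll":0}]' 88
python3 -m handwheel '[{"dx":1,"dy":0,"dz":0,"roll":0},{"dx":1,"dy":-0.5,"dz":0,"roll":0},{"dx":1,"dy":-0.5,"dz":0,"roll":0},{"dx":1,"dy":-0.5,"dz":0,"roll":0},{"dx":1,"dy":0,"dz":0,"roll":0},{"dx":0,"dy":0,"dz":0,"roll":-1},{"dx":0,"dy":0,"dz":0,"roll":-1},{"dx":0,"dy":0,"dz":0,"roll":-1},{"dx":0,"dy":0,"dz":0,"roll":-1},{"dx":0,"dy":0,"dz":0,"roll":-1},{"dx":0,"dy":0,"dz":0,"roll":-1},{"dx":0,"dy":0,"dz":0,"roll":-1},{"dx":0,"dy":0,"dz":0,"roll":-1},{"dx":0,"dy":0,"dz":0,"roll":-1},{"dx":0,"dy":0,"dz":0,"roll":-1},{"dx":0,"dy":0,"dz":0,"roll":-1},{"dx":0,"dy":0,"dz":0,"roll":-1},{"dx":0,"dy":0,"dz":0,"roll":-1},{"dx":0,"dy":0,"dz":0,"roll":-1},{"dx":0,"dy":0,"dz":0,"roll":-1}]'
python3 -m handwheel '[{"dx":0,"dy":0,"dz":0,"roll":-0.71},{"dx":0,"dy":0,"dz":0,"roll":0}]'
python3 - <<'E'
from h import *
im,K,C=cap('wrist'); np.savez('w3.npz',im=im,K=K,C=C)
im2,K2,C2=cap('top'); np.savez('top3.npz',im=im2,K=K2,C=C2)
cv2.imwrite('pics/m3.png',np.hstack([cv2.resize(im,(400,300)),cv2.resize(im2[150:342,130:386],(400,300),interpolation=cv2.INTER_CUBIC)]))
print(proj(K,C,[[394,267,106],[589,235,90]]))
E
```

```text
clock: 11.05
tool_pos: [455.3, 30.5, 237.2]
ee_rot: [[0.0, 1.0, 0.0], [1.0, -0.0, -0.0], [-0.0, 0.0, -1.0]]
ft_force: [0.5, 0.2, 0.7]
opening: 0.998
finger_force: 0.0
clock: 13.55
tool_pos: [395.4, 229.2, 237.1]
ee_rot: [[-0.998, 0.067, 0.0], [0.067, 0.998, 0.0], [-0.0, 0.0, -1.0]]
ft_force: [0.2, 0.3, -0.1]
opening: 0.993
finger_force: 0.0
clock: 13.8
tool_pos: [395.4, 229.3, 237.1]
ee_rot: [[-1.0, 0.0, -0.0], [0.0, 1.0, 0.0], [0.0, 0.0, -1.0]]
ft_force: [-0.5, -0.2, 0.7]
opening: 0.999
finger_force: 0.0
[[292.84319194 180.76401779]
 [261.06943721 323.84943276]]
```

View pics/m3.png

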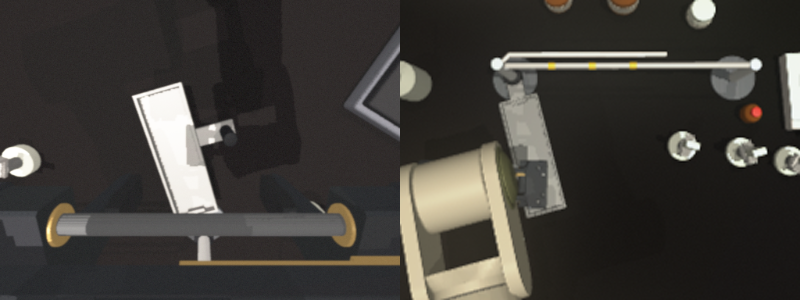

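```bash
python3 -m handwheel '[{"dx":0.09,"dy":0.92,"dz":0,"roll":0},{"dx":0,"dy":0,"dz":1,"roll":0},{"dx":0,"dy":0,"dz":1,"roll":0},{"dx":0,"dy":0,"dz":1,"roll":0},{"dx":0,"dy":0,"dz":1,"roll":0},{"dx":0,"dy":0,"dz":0.2,"roll":0},{"dx":0,"dy":0,"dz":0,"roll":0}]' 88; python3 -m handwheel '[{"dx":0,"dy":0,"dz":0,"roll":0},{"dx":0,"dy":0,"dz":0,"roll":0},{"dx":0,"dy":0,"dz":0,"roll":0},{"dx":0,"dy":0,"dz":0,"roll":0},{"dx":0,"dy":0,"dz":0,"roll":0},{"dx":0,"dy":0,"dz":0,"roll":0},{"dx":0,"dy":0,"dz":0,"roll":0},{"dx":0,"dy":0,"dz":0,"roll":0}]' 10 12
python3 - <<'E'
import numpy as np
h=np.array([589.5,235]);k=np.array([392,266.]);R=199;a0=np.arctan2(-31,197.5)
P=[h+R*np.array([-np.cos(a),-np.sin(a)]) for a in np.linspace(a0,a0+1.291,11)]
for p,q in zip(P,P[1:]): d=(q-p)/40; print(q.round(1),'dx',round(-d[0],2),'dy',round(d[1],2))
E
```

```text
clock: 14.78
tool_pos: [392.2, 266.2, 69.7]
ee_rot: [[-1.0, 0.0, 0.0], [0.0, 1.0, 0.0], [-0.0, 0.0, -1.0]]
ft_force: [0.0, 0.5, -0.4]
opening: 1.001
finger_force: 0.0
clock: 15.78
tool_pos: [391.7, 266.1, 69.1]
ee_rot: [[-1.0, -0.0, -0.0], [-0.0, 1.0, 0.0], [0.0, 0.0, -1.0]]
ft_force: [0.1, 0.7, 0.8]
opening: 0.223
finger_force: 12.0
[390.6 240.3] dx 0.06 dy -0.64
[391.5 214.6] dx -0.02 dy -0.64
[395.8 189.3] dx -0.11 dy -0.63
[403.3 164.8] dx -0.19 dy -0.61
[413.9 141.4] dx -0.26 dy -0.58
[427.4 119.6] dx -0.34 dy -0.55
[443.6  99.6] dx -0.41 dy -0.5
[462.3  82. ] dx -0.47 dy -0.44
[483.   66.9] dx -0.52 dy -0.38
[505.6  54.6] dx -0.56 dy -0.31
```

```bash
python3 -m handwheel '[{"dx":0.03,"dy":-0.32,"dz":0,"roll":0},{"dx":0.03,"dy":-0.32,"dz":0,"roll":0},{"dx":-0.01,"dy":-0.32,"dz":0,"roll":0},{"dx":-0.01,"dy":-0.32,"dz":0,"roll":0},{"dx":-0.05,"dy":-0.32,"dz":0,"roll":0},{"dx":-0.06,"dy":-0.31,"dz":0,"roll":0},{"dx":-0.09,"dy":-0.31,"dz":0,"roll":0},{"dx":-0.1,"dy":-0.3,"dz":0,"roll":0},{"dx":-0.13,"dy":-0.29,"dz":0,"roll":0},{"dx":-0.13,"dy":-0.29,"dz":0,"roll":0},{"dx":-0.17,"dy":-0.28,"dz":0,"roll":0},{"dx":-0.17,"dy":-0.27,"dz":0,"roll":0},{"dx":-0.2,"dy":-0.25,"dz":0,"roll":0},{"dx":-0.21,"dy":-0.25,"dz":0,"roll":0},{"dx":-0.23,"dy":-0.22,"dz":0,"roll":0},{"dx":-0.24,"dy":-0.22,"dz":0,"roll":0},{"dx":0,"dy":0,"dz":0,"roll":0},{"dx":0,"dy":0,"dz":0,"roll":0}]'
```

```text
clock: 18.02
tool_pos: [461.7, 82.4, 69.1]
ee_rot: [[-1.0, 0.0, 0.001], [0.0, 1.0, -0.0], [-0.001, -0.0, -1.0]]
ft_force: [0.9, -1.8, 1.9]
opening: 0.22
finger_force: 12.0
```

Moving well; continue towards the stop.

```bash
python3 -m handwheel '[{"dx":-0.26,"dy":-0.19,"dz":0,"roll":0},{"dx":-0.26,"dy":-0.19,"dz":0,"roll":0},{"dx":-0.28,"dy":-0.16,"dz":0,"roll":0},{"dx":-0.14,"dy":-0.08,"dz":0,"roll":0},{"dx":0,"dy":0,"dz":0,"roll":0}]'; python3 -m handwheel '[{"dx":-0.07,"dy":-0.04,"dz":0,"roll":0},{"dx":0,"dy":0,"dz":0,"roll":0}]'; python3 -m handwheel '[{"dx":-0.07,"dy":-0.03,"dz":0,"roll":0},{"dx":0,"dy":0,"dz":0,"roll":0}]'
```

```text
clock: 18.65
tool_pos: [499.9, 57.3, 69.1]
ee_rot: [[-1.0, 0.0, 0.001], [0.0, 1.0, -0.0], [-0.001, -0.0, -1.0]]
ft_force: [1.2, 0.1, 1.9]
opening: 0.221
finger_force: 12.0
clock: 18.9
tool_pos: [502.0, 56.2, 69.1]
ee_rot: [[-1.0, -0.0, 0.0], [-0.0, 1.0, 0.0], [-0.0, 0.0, -1.0]]
ft_force: [1.1, 1.3, 1.4]
opening: 0.222
finger_force: 12.0
clock: 19.15
tool_pos: [504.8, 54.8, 69.1]
ee_rot: [[-1.0, -0.0, 0.0], [-0.0, 1.0, -0.0], [-0.0, -0.0, -1.0]]
ft_force: [-0.9, 1.7, 1.3]
opening: 0.223
finger_force: 12.0
```

```bash
for i in 1; do python3 -m handwheel '[{"dx":-0.06,"dy":-0.02,"dz":0,"roll":0},{"dx":0,"dy":0,"dz":0,"roll":0}]'; python3 -m handwheel '[{"dx":-0.06,"dy":-0.02,"dz":0,"roll":0},{"dx":0,"dy":0,"dz":0,"roll":0}]';  python3 -m handwheel '[{"dx":-0.06,"dy":-0.02,"dz":0,"roll":0},{"dx":0,"dy":0,"dz":0,"roll":0}]'; done | egrep 'pos|force'
```

```text
tool_pos: [507.2, 53.8, 69.1]
ft_force: [-1.0, -0.3, 1.7]
finger_force: 12.0
tool_pos: [507.9, 53.5, 69.0]
ft_force: [-8.5, 2.2, 7.3]
finger_force: 12.0
tool_pos: [508.6, 53.5, 68.7]
ft_force: [-13.7, 5.1, 10.6]
finger_force: 12.0
```

```bash
python3 -m handwheel '[{"dx":0,"dy":0,"dz":0,"roll":0},{"dx":0,"dy":0,"dz":0,"roll":0},{"dx":0,"dy":0,"dz":0,"roll":0},{"dx":0,"dy":0,"dz":-0.5,"roll":0},{"dx":0,"dy":0,"dz":-1,"roll":0},{"dx":0,"dy":0,"dz":-1,"roll":0},{"dx":0,"dy":0,"dz":-1,"roll":0},{"dx":0,"dy":0,"dz":-1,"roll":0},{"dx":0.7,"dy":0,"dz":-0.5,"roll":0},{"dx":0.7,"dy":-1,"dz":0,"roll":0},{"dx":0,"dy":-1,"dz":0,"roll":0},{"dx":0,"dy":-1,"dz":0,"roll":0},{"dx":0,"dy":-1,"dz":0,"roll":0},{"dx":0,"dy":-1,"dz":0,"roll":0}]' 88
python3 -m handwheel '[{"dx":0,"dy":0,"dz":0,"roll":1},{"dx":0,"dy":0,"dz":0,"roll":1},{"dx":0,"dy":0,"dz":0,"roll":1},{"dx":0,"dy":0,"dz":0,"roll":1},{"dx":0,"dy":0,"dz":0,"roll":1},{"dx":0,"dy":0,"dz":0,"roll":1},{"dx":0,"dy":0,"dz":0,"roll":1},{"dx":0,"dy":0,"dz":0,"roll":1},{"dx":0,"dy":0,"dz":0,"roll":1},{"dx":0,"dy":0,"dz":0,"roll":1},{"dx":0,"dy":0,"dz":0,"roll":1},{"dx":0,"dy":0,"dz":0,"roll":1},{"dx":0,"dy":0,"dz":0,"roll":1},{"dx":0,"dy":0,"dz":0,"roll":1},{"dx":0,"dy":0,"dz":0,"roll":1},{"dx":0,"dy":0,"dz":0,"roll":0.71},{"dx":0,"dy":0,"dz":0,"roll":0}]'
python3 - <<'E'
from h import *
im,K,C=cap('wrist'); np.savez('w4.npz',im=im,K=K,C=C)
im2,K2,C2=cap('top'); np.savez('top4.npz',im=im2,K=K2,C=C2)
cv2.imwrite('pics/m4.png',np.hstack([cv2.resize(im,(400,300)),cv2.resize(im2[150:342,180:436],(400,300),interpolation=cv2.INTER_CUBIC)]))
print(proj(K,C,[[452,-103,172],[443,-214,172]]))
E
```

```text
clock: 21.65
tool_pos: [455.8, -149.0, 269.2]
ee_rot: [[-1.0, 0.0, 0.0], [0.0, 1.0, -0.0], [-0.0, -0.0, -1.0]]
ft_force: [0.6, 0.1, -0.2]
opening: 0.999
finger_force: 0.0
clock: 23.78
tool_pos: [456.0, -147.7, 269.1]
ee_rot: [[-0.001, 1.0, 0.0], [1.0, 0.001, -0.0], [-0.0, 0.0, -1.0]]
ft_force: [0.7, 0.1, 0.4]
opening: 0.995
finger_force: 0.0
[[252.84055128 142.62935109]
 [244.10350772 255.83586028]]
```

View pics/m4.png

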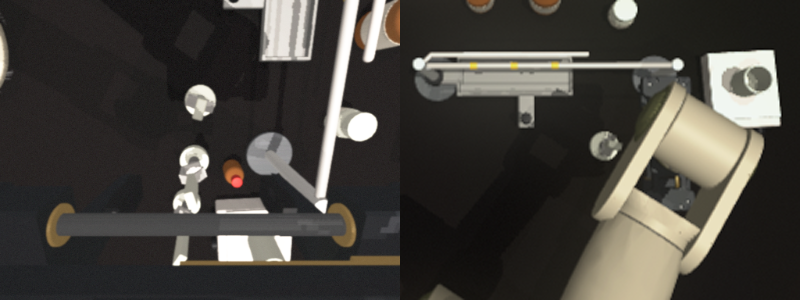

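Tray is home under the rail and the beaker stands on the plate (m4 right). Zoom on carriers.

```bash
python3 - <<'E'
from h import *
f=np.load('w4.npz'); im=f['im']
a=cv2.resize(im[95:165,215:305],(770,600),interpolation=cv2.INTER_CUBIC)[:, :390]
a=cv2.resize(im[100:160,225:290],(400,370),interpolation=cv2.INTER_CUBIC)
b=cv2.resize(im[175:270,212:277],(400,585),interpolation=cv2.INTER_CUBIC)
o=np.zeros((585,800,3),np.uint8); o[:370,:400]=a;o[:,400:]=b; cv2.imwrite('pics/m5.png',o)
E
```

```text
(no output)
```

View pics/m5.png

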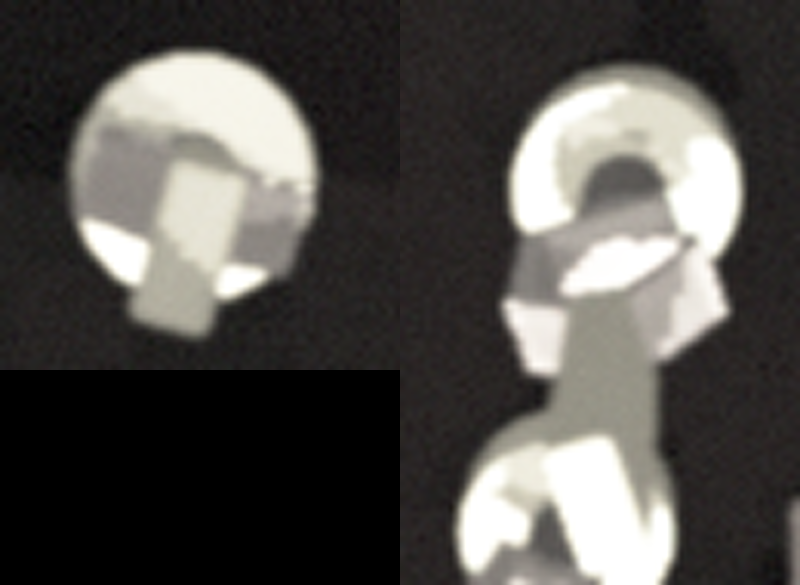

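A's tab outline (172,158)-(248,175)-(212,338)-(130,315) gives yaw ≈ -0.225; B's tab ≈ +0.3.

```bash
python3 - <<'E'
from h import *
f=np.load('w4.npz'); K,C=f['K'],f['C']; t=f=np.load('top4.npz')
cA=[225+190/6.154,100+247/6.167]
print(onz(K,C,[cA],172))
fo=[225+195/6.154,100+173/6.167]; print('foot',onz(K,C,[fo],18))
pB=[[212+(u-400)/6.154,175+v/6.158] for u,v in [(545,455),(608,435)]]
print('B',onz(K,C,pB,172)); pf=[212+(628-400)/6.154,175+185/6.158]; print('Bfoot',onz(K,C,[pf],18))
E
```

```text
[[ 454.65976508 -100.76269496  172.        ]]
foot [[455.27456211 -99.69941317  18.        ]]
B [[ 434.71389237 -206.38245014  172.        ]
 [ 444.79191412 -202.85291503  172.        ]]
Bfoot [[ 443.66570109 -214.7928348    18.        ]]
```

```bash
python3 -m handwheel '[{"dx":0.6,"dy":-0.03,"dz":0,"roll":0},{"dx":0.58,"dy":0,"dz":0,"roll":0},{"dx":0,"dy":0,"dz":0,"roll":1},{"dx":0,"dy":0,"dz":0,"roll":1},{"dx":0,"dy":0,"dz":0,"roll":0.25},{"dx":0,"dy":0,"dz":1,"roll":0},{"dx":0,"dy":0,"dz":1,"roll":0},{"dx":0,"dy":0,"dz":1,"roll":0},{"dx":0,"dy":0,"dz":0.45,"roll":0},{"dx":0,"dy":0,"dz":0,"roll":0},{"dx":0,"dy":0,"dz":0,"roll":0}]' 50; python3 -m handwheel '[{"dx":0,"dy":0,"dz":0,"roll":0},{"dx":0,"dy":0,"dz":0,"roll":0},{"dx":0,"dy":0,"dz":0,"roll":0},{"dx":0,"dy":0,"dz":0,"roll":0},{"dx":0,"dy":0,"dz":0,"roll":0},{"dx":0,"dy":0,"dz":0,"roll":0}]' 5 25
```

```text
clock: 25.25
tool_pos: [455.2, -100.6, 132.0]
ee_rot: [[0.222, 0.975, 0.001], [0.975, -0.222, -0.001], [-0.0, 0.001, -1.0]]
ft_force: [0.3, -0.1, 0.2]
opening: 0.568
finger_force: 0.0
clock: 26.0
tool_pos: [454.8, -100.4, 131.2]
ee_rot: [[0.223, 0.975, 0.0], [0.975, -0.223, -0.0], [-0.0, 0.0, -1.0]]
ft_force: [0.7, 0.1, 1.0]
opening: 0.133
finger_force: 24.9
```

```bash
python3 -m handwheel '[{"dx":0,"dy":0,"dz":-0.5,"roll":0},{"dx":0,"dy":0,"dz":-1,"roll":0},{"dx":0,"dy":0,"dz":-1,"roll":0},{"dx":0,"dy":0,"dz":-0.67,"roll":0},{"dx":0,"dy":0,"dz":0,"roll":-1},{"dx":0,"dy":0,"dz":0,"roll":-1},{"dx":0,"dy":0,"dz":0,"roll":-0.25},{"dx":-0.37,"dy":0.5,"dz":0,"roll":0},{"dx":0,"dy":0.7,"dz":0,"roll":0},{"dx":0,"dy":0,"dz":0,"roll":0},{"dx":0,"dy":0,"dz":0,"roll":0}]'
python3 - <<'E'
from h import *
im,K,C=cap('wrist'); np.savez('w6.npz',im=im,K=K,C=C)
for n in('scene',): 
    im2,K2,C2=cap(n); np.savez('s6.npz',im=im2,K=K2,C=C2)
c=cv2.resize(im2[130:290,90:260],(595,560),interpolation=cv2.INTER_CUBIC)
cv2.imwrite('pics/m6.png',c)
# rail from wrist: yellow marks + rail pixels
m=cv2.cvtColor(im,cv2.COLOR_BGR2HSV)
g=im.min(2)
for r in (40,80,120,160): 
    w=[int(x) for x in range(330,500) if g[r,x]>140]; 
    if w: 
        br=np.split(w,np.where(np.diff(w)>1)[0]+1); print(r,[(int(b[0]),int(b[-1])) for b in br],[onz(K,C,[[ (b[0]+b[-1])/2,r]],195)[0].round(1).tolist() for b in br])
f=np.load('top4.npz')
print(onz(f['K'],f['C'],[[226.5,192],[252.5,192],[278.5,191.5]],200.5).round(1))
E
```

```text
clock: 27.38
tool_pos: [502.2, -115.0, 257.6]
ee_rot: [[0.0, 1.0, -0.001], [1.0, -0.0, 0.0], [0.0, -0.001, -1.0]]
ft_force: [0.5, 0.4, -1.7]
opening: 0.131
finger_force: 24.9
40 [(330, 355), (363, 366), (385, 393), (413, 426), (442, 459)] [[560.1, 3.0, 195.0], [575.1, 3.0, 195.0], [591.8, 3.0, 195.0], [612.6, 3.0, 195.0], [633.7, 3.0, 195.0]]
80 [(330, 352), (359, 362), (375, 389), (408, 421), (432, 462)] [[561.2, -22.5, 195.0], [575.0, -22.5, 195.0], [590.2, -22.5, 195.0], [613.2, -22.5, 195.0], [636.2, -22.5, 195.0]]
120 [(370, 384), (403, 415)] [[590.0, -49.9, 195.0], [613.5, -49.9, 195.0]]
160 [(366, 380)] [[590.5, -79.6, 195.0]]
[[586.9 144.3 200.5]
 [587.1  74.6 200.5]
 [588.7   4.8 200.5]]
```

View pics/m6.png

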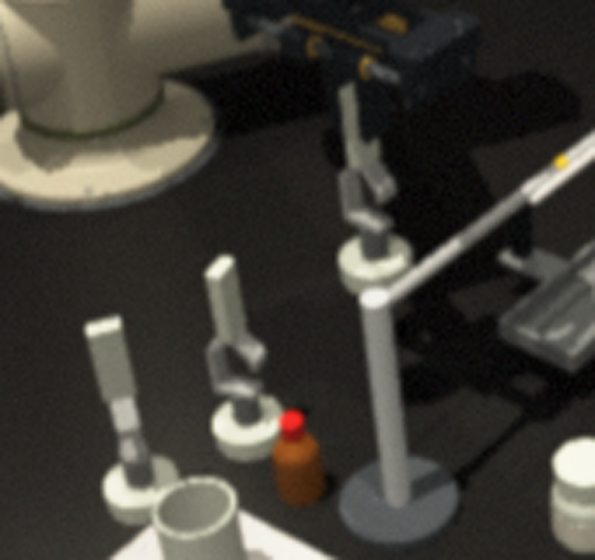

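Carrier held upright with hook toward the rail. Move in.

```bash
python3 -m handwheel '[{"dx":0,"dy":0.7,"dz":0,"roll":0},{"dx":0,"dy":0.5,"dz":0,"roll":0},{"dx":0,"dy":0.4,"dz":0,"roll":0},{"dx":0,"dy":0.3,"dz":0,"roll":0},{"dx":0,"dy":0.27,"dz":0,"roll":0},{"dx":0,"dy":0,"dz":0,"roll":0}]'; python3 -m handwheel '[{"dx":0,"dy":0,"dz":0.3,"roll":0},{"dx":0,"dy":0,"dz":0.25,"roll":0},{"dx":0,"dy":0,"dz":0.08,"roll":0},{"dx":0,"dy":0,"dz":0,"roll":0}]';
```

```text
clock: 28.22
tool_pos: [589.8, -115.2, 257.7]
ee_rot: [[-0.0, 1.0, -0.0], [1.0, 0.0, 0.0], [0.0, -0.0, -1.0]]
ft_force: [0.5, 0.2, -1.8]
opening: 0.132
finger_force: 24.9
clock: 28.72
tool_pos: [589.4, -115.1, 232.5]
ee_rot: [[0.0, 1.0, -0.0], [1.0, -0.0, 0.0], [0.0, -0.0, -1.0]]
ft_force: [-0.5, -0.6, -1.5]
opening: 0.132
finger_force: 24.9
```

```bash
(python3 -m handwheel '[{"dx":0,"dy":0,"dz":0.05,"roll":0},{"dx":0,"dy":0,"dz":0,"roll":0}]'; python3 -m handwheel '[{"dx":0,"dy":0,"dz":0.02,"roll":0},{"dx":0,"dy":0,"dz":0,"roll":0}]') | egrep 'pos|force'
```

```text
tool_pos: [589.5, -115.1, 230.8]
ft_force: [0.3, -0.3, -0.2]
finger_force: 24.9
tool_pos: [589.7, -115.2, 230.1]
ft_force: [0.4, 0.4, -1.7]
finger_force: 25.0
```

```bash
(python3 -m handwheel '[{"dx":0,"dy":0,"dz":0.02,"roll":0},{"dx":0,"dy":0,"dz":0,"roll":0}]'; python3 -m handwheel '[{"dx":0,"dy":0,"dz":0.02,"roll":0},{"dx":0,"dy":0,"dz":0,"roll":0}]') | egrep 'pos|force'
```

```text
tool_pos: [589.9, -115.2, 229.7]
ft_force: [1.1, 0.0, 2.9]
finger_force: 25.0
tool_pos: [590.1, -115.3, 229.3]
ft_force: [1.5, 0.2, 5.3]
finger_force: 25.0
```

```bash
(python3 -m handwheel '[{"dx":0,"dy":0.02,"dz":-0.04,"roll":0},{"dx":0.3,"dy":0,"dz":0,"roll":0},{"dx":0.4,"dy":0,"dz":0,"roll":0},{"dx":0.4,"dy":0,"dz":0,"roll":0},{"dx":0.4,"dy":0,"dz":0,"roll":0},{"dx":0,"dy":0,"dz":0,"roll":0}]'; python3 -m handwheel '[{"dx":0.4,"dy":0,"dz":0,"roll":0},{"dx":0.4,"dy":0,"dz":0,"roll":0},{"dx":0.4,"dy":0,"dz":0,"roll":0},{"dx":0,"dy":0,"dz":0,"roll":0}]') | egrep 'pos|force'
```

```text
tool_pos: [590.2, -53.6, 230.0]
ft_force: [0.3, 0.7, -1.7]
finger_force: 24.9
tool_pos: [590.2, -5.8, 230.0]
ft_force: [-1.8, 0.4, -1.4]
finger_force: 24.9
```

```bash
(python3 -m handwheel '[{"dx":0.4,"dy":-0.01,"dz":0,"roll":0},{"dx":0.4,"dy":-0.01,"dz":0,"roll":0},{"dx":0.4,"dy":-0.01,"dz":0,"roll":0},{"dx":0.4,"dy":-0.01,"dz":0,"roll":0},{"dx":0,"dy":0,"dz":0,"roll":0}]'; python3 -m handwheel '[{"dx":0.5,"dy":0,"dz":0,"roll":0},{"dx":0.5,"dy":-0.01,"dz":0,"roll":0},{"dx":0.5,"dy":0,"dz":0,"roll":0},{"dx":0.5,"dy":0,"dz":0,"roll":0},{"dx":0.16,"dy":0,"dz":0,"roll":0},{"dx":0,"dy":0,"dz":0,"roll":0}]') | egrep 'pos|force'
```

```text
tool_pos: [588.7, 58.2, 230.0]
ft_force: [-1.1, -0.9, -0.8]
finger_force: 24.9
tool_pos: [588.5, 144.0, 230.1]
ft_force: [2.3, 2.2, 0.3]
finger_force: 25.0
```

```bash
(python3 -m handwheel '[{"dx":0.01,"dy":0,"dz":0.02,"roll":0},{"dx":0,"dy":0,"dz":0,"roll":0}]';python3 -m handwheel '[{"dx":0,"dy":0,"dz":0,"roll":0},{"dx":0,"dy":0,"dz":0,"roll":0},{"dx":0,"dy":0,"dz":0,"roll":0},{"dx":0,"dy":0,"dz":-0.3,"roll":0},{"dx":0,"dy":0,"dz":-0.7,"roll":0},{"dx":0,"dy":0,"dz":-0.8,"roll":0},{"dx":-0.5,"dy":-1,"dz":0,"roll":0},{"dx":-1,"dy":-1,"dz":0,"roll":0},{"dx":-1,"dy":-1,"dz":0,"roll":0},{"dx":-1,"dy":-0.5,"dz":0,"roll":0},{"dx":-1,"dy":-0.1,"dz":0,"roll":0},{"dx":-1,"dy":0,"dz":0,"roll":0},{"dx":-1,"dy":0,"dz":0,"roll":0},{"dx":-1,"dy":0,"dz":0,"roll":0},{"dx":-1,"dy":0,"dz":0,"roll":0},{"dx":-1,"dy":0,"dz":0,"roll":0},{"dx":0,"dy":0,"dz":0,"roll":0}]' 40 )| egrep 'pos|force'
python3 - <<'E'
from h import *
im,K,C=cap('wrist'); np.savez('w7.npz',im=im,K=K,C=C)
im2,K2,C2=cap('scene'); np.savez('s7.npz',im=im2,K=K2,C=C2)
im3,K3,C3=cap('top'); np.savez('t7.npz',im=im3,K=K3,C=C3)
B=proj(K,C,[[442,-214,172]])[0].astype(int); print(B)
c=cv2.resize(im2[80:290,90:340],(476,400),interpolation=cv2.INTER_CUBIC)
x,y=B-[36,35]; a=cv2.resize(im[y:y+90,x:x+70],(311,400),interpolation=cv2.INTER_CUBIC);print(x,y)
cv2.imwrite('pics/m7.png',np.hstack([c,a]))
E
```

```text
tool_pos: [588.7, 143.4, 229.8]
ft_force: [1.1, 1.9, 5.8]
finger_force: 25.0
tool_pos: [444.1, -238.4, 301.4]
ft_force: [0.0, 0.4, -0.2]
finger_force: 0.0
[255 159]
219 124
```

View pics/m7.png

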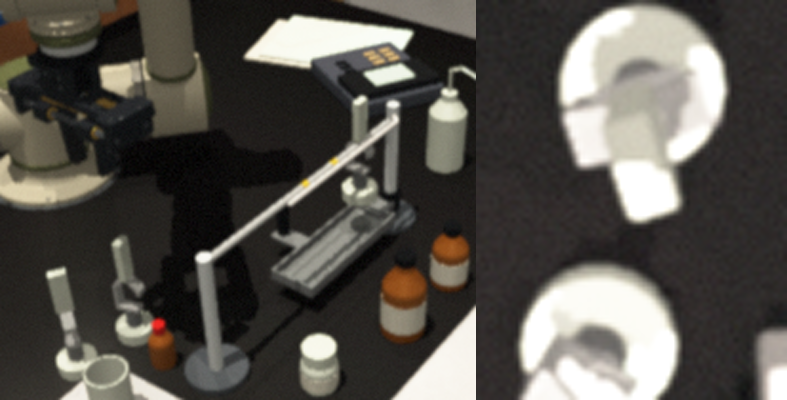

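```bash
python3 - <<'E'
from h import *
f=np.load('w7.npz'); K,C=f['K'],f['C']
print(onz(K,C,[[219+(645-476)/4.443,124+169/4.444]],172),'foot',onz(K,C,[[219+(642-476)/4.443,124+87/4.444]],18))
# tray check in top view: edge rows of grey tray
f=np.load('t7.npz'); im=f['im']; g=im.max(2)
pts=[]
for c in range(215,280,6):
    col=[r for r in range(196,222) if g[r,c]>70]; pts.append((c,min(col),max(col)))
print(pts)
E
```

```text
[[ 443.93171164 -216.78912849  172.        ]] foot [[ 442.96025861 -215.90912121   18.        ]]
[(215, 196, 205), (221, 196, 211), (227, 196, 211), (233, 196, 211), (239, 196, 211), (245, 196, 211), (251, 196, 211), (257, 196, 221), (263, 196, 221), (269, 196, 211), (275, 196, 211)]
```

```bash
(python3 -m handwheel '[{"dx":0.55,"dy":-0.01,"dz":0,"roll":0},{"dx":0,"dy":0,"dz":0,"roll":-1},{"dx":0,"dy":0,"dz":0,"roll":-1},{"dx":0,"dy":0,"dz":0,"roll":-0.9},{"dx":0,"dy":0,"dz":1,"roll":0},{"dx":0,"dy":0,"dz":1,"roll":0},{"dx":0,"dy":0,"dz":1,"roll":0},{"dx":0,"dy":0,"dz":0.8,"roll":0},{"dx":0,"dy":0,"dz":0.45,"roll":0},{"dx":0,"dy":0,"dz":0,"roll":0},{"dx":0,"dy":0,"dz":0,"roll":0}]' 50; python3 -m handwheel '[{"dx":0,"dy":0,"dz":0,"roll":0},{"dx":0,"dy":0,"dz":0,"roll":0},{"dx":0,"dy":0,"dz":0,"roll":0},{"dx":0,"dy":0,"dz":0,"roll":0},{"dx":0,"dy":0,"dz":0,"roll":0},{"dx":0,"dy":0,"dz":0,"roll":0}]' 5 25)
```

```text
clock: 36.25
tool_pos: [444.4, -213.7, 132.3]
ee_rot: [[-0.287, 0.958, 0.001], [0.958, 0.287, -0.001], [-0.001, 0.001, -1.0]]
ft_force: [-0.4, -0.8, -0.1]
opening: 0.568
finger_force: 0.0
clock: 37.0
tool_pos: [443.8, -214.3, 131.0]
ee_rot: [[-0.286, 0.958, -0.0], [0.958, 0.286, 0.0], [0.0, -0.0, -1.0]]
ft_force: [-0.2, -0.2, -0.6]
opening: 0.136
finger_force: 24.9
```

```bash
(python3 -m handwheel '[{"dx":0,"dy":0,"dz":-0.5,"roll":0},{"dx":0,"dy":0,"dz":-1,"roll":0},{"dx":0,"dy":0,"dz":-1,"roll":0},{"dx":0,"dy":0,"dz":-0.67,"roll":0},{"dx":0,"dy":0,"dz":0,"roll":1},{"dx":0,"dy":0,"dz":0,"roll":1},{"dx":0,"dy":0,"dz":0,"roll":0.9},{"dx":0.8,"dy":0.5,"dz":0,"roll":0},{"dx":0.9,"dy":0.5,"dz":0,"roll":0},{"dx":0.8,"dy":0.45,"dz":0,"roll":0},{"dx":0,"dy":0,"dz":0,"roll":0}]'; python3 -m handwheel '[{"dx":0,"dy":0.7,"dz":0,"roll":0},{"dx":0,"dy":0.5,"dz":0,"roll":0},{"dx":0,"dy":0.4,"dz":0,"roll":0},{"dx":0,"dy":0.3,"dz":0,"roll":0},{"dx":0,"dy":0.27,"dz":0,"roll":0},{"dx":0,"dy":0,"dz":0,"roll":0}]')
```

```text
clock: 38.38
tool_pos: [502.4, -112.6, 257.6]
ee_rot: [[-0.003, 1.0, -0.0], [1.0, 0.003, 0.001], [0.001, -0.0, -1.0]]
ft_force: [0.2, -0.6, -1.7]
opening: 0.132
finger_force: 25.0
clock: 39.12
tool_pos: [589.0, -114.6, 257.7]
ee_rot: [[0.0, 1.0, -0.0], [1.0, -0.0, 0.0], [0.0, -0.0, -1.0]]
ft_force: [0.0, -0.6, -2.3]
opening: 0.134
finger_force: 25.0
```

Lower to 230 (26+ mm), shift x to 590.2.

```bash
(python3 -m handwheel '[{"dx":0,"dy":0.03,"dz":0.3,"roll":0},{"dx":0,"dy":0,"dz":0.25,"roll":0},{"dx":0,"dy":0,"dz":0.13,"roll":0},{"dx":0,"dy":0,"dz":0,"roll":0}]'; python3 -m handwheel '[{"dx":0,"dy":0,"dz":0.02,"roll":0},{"dx":0,"dy":0,"dz":0,"roll":0}]') | egrep 'pos|force'
```

```text
tool_pos: [589.8, -114.3, 230.5]
ft_force: [0.3, -0.0, -2.0]
finger_force: 25.0
tool_pos: [589.9, -114.3, 230.1]
ft_force: [-0.4, -0.3, -1.7]
finger_force: 25.0
```

```bash
(python3 -m handwheel '[{"dx":0.4,"dy":0,"dz":0,"roll":0},{"dx":0.4,"dy":0,"dz":0,"roll":0},{"dx":0.4,"dy":0,"dz":0,"roll":0},{"dx":0.4,"dy":0,"dz":0,"roll":0},{"dx":0,"dy":0,"dz":0,"roll":0}]';python3 -m handwheel '[{"dx":0.4,"dy":0,"dz":0,"roll":0},{"dx":0.4,"dy":-0.01,"dz":0,"roll":0},{"dx":0.4,"dy":0,"dz":0,"roll":0},{"dx":0.4,"dy":-0.01,"dz":0,"roll":0},{"dx":0.4,"dy":0,"dz":0,"roll":0},{"dx":0.4,"dy":-0.01,"dz":0,"roll":0},{"dx":0.4,"dy":0,"dz":0,"roll":0},{"dx":0.36,"dy":0,"dz":0,"roll":0},{"dx":0,"dy":0,"dz":0,"roll":0},{"dx":0,"dy":0,"dz":0,"roll":0}]'; python3 -m handwheel '[{"dx":0,"dy":0,"dz":0.02,"roll":0},{"dx":0,"dy":0,"dz":0,"roll":0}]') | egrep 'pos|force'
```

```text
tool_pos: [589.9, -48.9, 230.1]
ft_force: [0.2, -0.6, -3.0]
finger_force: 25.0
tool_pos: [588.9, 75.9, 230.0]
ft_force: [-0.2, 0.1, -1.2]
finger_force: 25.0
tool_pos: [589.1, 75.6, 229.6]
ft_force: [2.1, 0.6, 0.9]
finger_force: 25.0
```

```bash
(python3 -m handwheel '[{"dx":0,"dy":0,"dz":0,"roll":0},{"dx":0,"dy":0,"dz":0,"roll":0},{"dx":0,"dy":0,"dz":0,"roll":0},{"dx":0,"dy":0,"dz":-0.3,"roll":0},{"dx":0,"dy":0,"dz":-0.7,"roll":0},{"dx":0,"dy":0,"dz":-0.8,"roll":0},{"dx":-0.5,"dy":-1,"dz":0,"roll":0},{"dx":-1,"dy":-1,"dz":0,"roll":0},{"dx":-1,"dy":-1,"dz":0,"roll":0},{"dx":-1,"dy":-1,"dz":0,"roll":0},{"dx":-1,"dy":-0.1,"dz":0,"roll":0},{"dx":-1,"dy":0,"dz":0,"roll":0},{"dx":-1,"dy":0,"dz":0,"roll":0},{"dx":-1,"dy":0,"dz":0,"roll":0},{"dx":-1,"dy":0,"dz":0,"roll":0},{"dx":-1,"dy":0,"dz":0,"roll":0},{"dx":-0.8,"dy":0,"dz":0,"roll":0},{"dx":0,"dy":0,"dz":0,"roll":0}]' 40 )| egrep 'pos|force'
python3 - <<'E'
from h import *
im,K,C=cap('wrist'); np.savez('w8.npz',im=im,K=K,C=C)
im2,K2,C2=cap('scene'); np.savez('s8.npz',im=im2,K=K2,C=C2)
im3,K3,C3=cap('top'); np.savez('t8.npz',im=im3,K=K3,C=C3)
B=proj(K,C,[[424,-314,172]])[0].astype(int); print(B)
c=cv2.resize(im2[80:290,90:340],(476,400),interpolation=cv2.INTER_CUBIC)
x,y=B-[36,45]; a=cv2.resize(im[y:y+90,x:x+70],(311,400),interpolation=cv2.INTER_CUBIC);print(x,y)
cv2.imwrite('pics/m8.png',np.hstack([c,a]))
E
```

```text
tool_pos: [424.5, -337.6, 301.3]
ft_force: [-0.2, 0.3, -0.4]
finger_force: 0.0
[256 160]
220 115
```

View pics/m8.png

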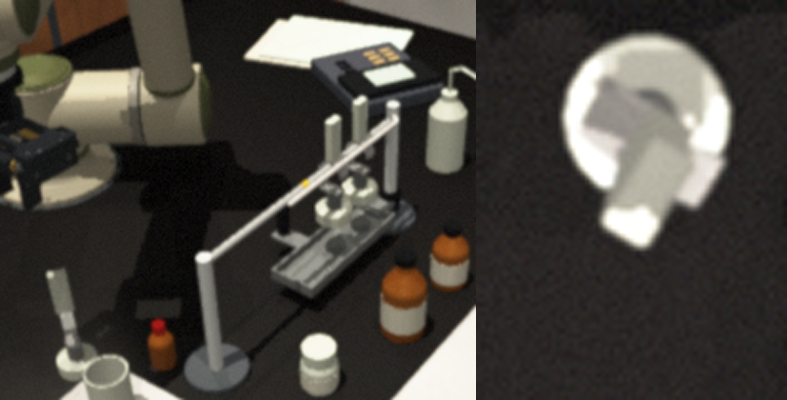

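```bash
python3 - <<'E'
from h import *
f=np.load('w8.npz'); K,C=f['K'],f['C']
print(onz(K,C,[[220+(645-476)/4.443,115+190/4.444]],172),'foot',onz(K,C,[[220+(646-476)/4.443,115+118/4.444]],18))
w=onz(K,C,[[220+(u-476)/4.443,115+v/4.444] for u,v in [(600,222),(643,248),(690,152)]],172); print(np.arctan2(*(w[1]-w[0])[[1,0]]),np.arctan2(*(w[2]-w[1])[[1,0]])-np.pi/2)
E
```

```text
[[ 425.27798039 -311.59393169  172.        ]] foot [[ 426.2329539  -311.95253745   18.        ]]
-0.5544248928638049 -0.4486990716636048
```

```bash
(python3 -m handwheel '[{"dx":0.64,"dy":0.02,"dz":0,"roll":0},{"dx":0,"dy":0,"dz":0,"roll":1},{"dx":0,"dy":0,"dz":0,"roll":1},{"dx":0,"dy":0,"dz":0,"roll":1},{"dx":0,"dy":0,"dz":0,"roll":1},{"dx":0,"dy":0,"dz":0,"roll":1},{"dx":0,"dy":0,"dz":1,"roll":0},{"dx":0,"dy":0,"dz":1,"roll":0},{"dx":0,"dy":0,"dz":1,"roll":0},{"dx":0,"dy":0,"dz":0.8,"roll":0},{"dx":0,"dy":0,"dz":0.45,"roll":0},{"dx":0,"dy":0,"dz":0,"roll":0},{"dx":0,"dy":0,"dz":0,"roll":0}]' 50; python3 -m handwheel '[{"dx":0,"dy":0,"dz":0,"roll":0},{"dx":0,"dy":0,"dz":0,"roll":0},{"dx":0,"dy":0,"dz":0,"roll":0},{"dx":0,"dy":0,"dz":0,"roll":0},{"dx":0,"dy":0,"dz":0,"roll":0},{"dx":0,"dy":0,"dz":0,"roll":0}]' 5 25)
```

```text
clock: 46.02
tool_pos: [426.0, -310.2, 132.3]
ee_rot: [[0.479, 0.878, 0.001], [0.878, -0.479, -0.001], [-0.001, 0.002, -1.0]]
ft_force: [-0.1, 0.1, 0.4]
opening: 0.566
finger_force: 0.1
clock: 46.78
tool_pos: [425.6, -310.4, 131.1]
ee_rot: [[0.479, 0.878, 0.0], [0.878, -0.479, -0.0], [-0.0, 0.0, -1.0]]
ft_force: [-0.2, 0.5, -0.9]
opening: 0.137
finger_force: 24.8
```

```bash
(python3 -m handwheel '[{"dx":0,"dy":0,"dz":-0.5,"roll":0},{"dx":0,"dy":0,"dz":-1,"roll":0},{"dx":0,"dy":0,"dz":-1,"roll":0},{"dx":0,"dy":0,"dz":-0.67,"roll":0},{"dx":0,"dy":0,"dz":0,"roll":-1},{"dx":0,"dy":0,"dz":0,"roll":-1},{"dx":0,"dy":0,"dz":0,"roll":-1},{"dx":0,"dy":0,"dz":0,"roll":-1},{"dx":0,"dy":0,"dz":0,"roll":-1},{"dx":0.8,"dy":0.3,"dz":0,"roll":0},{"dx":0.9,"dy":0.3,"dz":0,"roll":0},{"dx":0.8,"dy":0.3,"dz":0,"roll":0},{"dx":0.8,"dy":0.3,"dz":0,"roll":0},{"dx":0.8,"dy":0.3,"dz":0,"roll":0},{"dx":0.8,"dy":0.4,"dz":0,"roll":0},{"dx":0,"dy":0,"dz":0,"roll":0},{"dx":0,"dy":0,"dz":0,"roll":0}]'; python3 -m handwheel '[{"dx":0,"dy":0.7,"dz":0,"roll":0},{"dx":0,"dy":0.5,"dz":0,"roll":0},{"dx":0,"dy":0.4,"dz":0,"roll":0},{"dx":0,"dy":0.3,"dz":0,"roll":0},{"dx":0,"dy":0.29,"dz":0,"roll":0},{"dx":0,"dy":0,"dz":0,"roll":0},{"dx":0,"dy":0,"dz":0,"roll":0}]')
```

```text
clock: 48.9
tool_pos: [501.3, -114.7, 257.7]
ee_rot: [[-0.0, 1.0, -0.001], [1.0, 0.0, -0.0], [-0.0, -0.001, -1.0]]
ft_force: [0.4, -0.3, -2.3]
opening: 0.129
finger_force: 24.9
clock: 49.78
tool_pos: [588.8, -114.4, 258.0]
ee_rot: [[0.0, 1.0, -0.0], [1.0, -0.0, 0.0], [0.0, -0.0, -1.0]]
ft_force: [-0.4, 0.0, -1.9]
opening: 0.131
finger_force: 24.8
```

```bash
(python3 -m handwheel '[{"dx":0,"dy":0.03,"dz":0.3,"roll":0},{"dx":0,"dy":0,"dz":0.25,"roll":0},{"dx":0,"dy":0,"dz":0.14,"roll":0},{"dx":0,"dy":0,"dz":0,"roll":0},{"dx":0,"dy":0,"dz":0,"roll":0}]'; python3 -m handwheel '[{"dx":0,"dy":0,"dz":0.01,"roll":0},{"dx":0.4,"dy":0,"dz":0,"roll":0},{"dx":0.4,"dy":0,"dz":0,"roll":0},{"dx":0.4,"dy":0,"dz":0,"roll":0},{"dx":0.4,"dy":0,"dz":0,"roll":0},{"dx":0,"dy":0,"dz":0,"roll":0}]') | egrep 'pos|force'
python3 - <<'E'
from h import *
im,K,C=cap('wrist'); np.savez('w9.npz',im=im,K=K,C=C)
E
```

```text
tool_pos: [590.3, -114.4, 230.5]
ft_force: [-0.8, -0.2, -0.9]
finger_force: 24.8
tool_pos: [590.3, -48.9, 230.1]
ft_force: [0.4, -0.5, -1.5]
finger_force: 24.9
```

```bash
(python3 -m handwheel '[{"dx":0.4,"dy":0,"dz":0,"roll":0},{"dx":0.4,"dy":-0.01,"dz":0,"roll":0},{"dx":0.4,"dy":0,"dz":0,"roll":0},{"dx":0.16,"dy":0,"dz":0,"roll":0},{"dx":0,"dy":0,"dz":0,"roll":0}]';python3 -m handwheel '[{"dx":0,"dy":0,"dz":0.03,"roll":0},{"dx":0,"dy":0,"dz":0,"roll":0}]';python3 -m handwheel '[{"dx":0,"dy":0,"dz":0,"roll":0},{"dx":0,"dy":0,"dz":0,"roll":0},{"dx":0,"dy":0,"dz":0,"roll":0},{"dx":0,"dy":0,"dz":-0.3,"roll":0},{"dx":0,"dy":0,"dz":-0.7,"roll":0},{"dx":0,"dy":0,"dz":-0.8,"roll":0},{"dx":0,"dy":-1,"dz":-1,"roll":0},{"dx":0,"dy":-1,"dz":-1,"roll":0},{"dx":0,"dy":-0.5,"dz":-1,"roll":0},{"dx":0,"dy":0,"dz":0,"roll":0}]' 40 )| egrep 'pos|force'
python3 - <<'E'
from h import *
ims=[]
for n in ('wrist','scene'):
    im,K,C=cap(n); np.savez(f'{n}10.npz',im=im,K=K,C=C); ims.append(im)
    print(n,proj(K,C,[[587.5,y,202] for y in(144.7,74.7,4.7)]).round(0).tolist())
cv2.imwrite('pics/m10.png',np.hstack([cv2.resize(ims[0],(400,300)),cv2.resize(ims[1][80:290,130:390],(400,323),interpolation=cv2.INTER_CUBIC)[:300]]))
E
```

```text
tool_pos: [589.9, 4.5, 230.0]
ft_force: [0.6, 0.8, -2.2]
finger_force: 24.9
tool_pos: [590.0, 3.8, 229.2]
ft_force: [-1.1, 0.9, 2.9]
finger_force: 24.9
tool_pos: [489.2, 4.2, 425.0]
ft_force: [-0.1, -0.3, -0.8]
finger_force: 0.0
wrist [[336.0, 52.0], [332.0, 111.0], [328.0, 165.0]]
scene [[279.0, 152.0], [264.0, 163.0], [249.0, 174.0]]
```

View pics/m10.png

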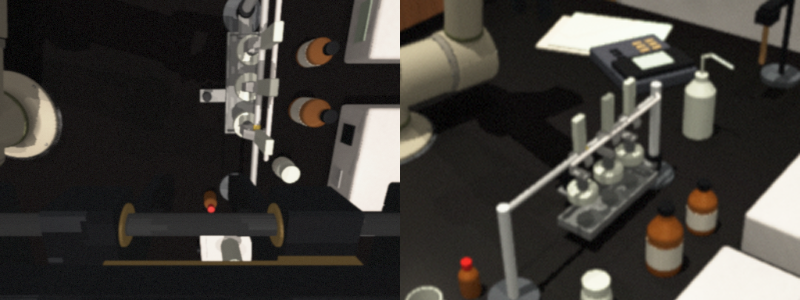

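```bash
python3 -m handwheel '[{"dx":0.5,"dy":0,"dz":0,"roll":0},{"dx":0.5,"dy":0.5,"dz":0,"roll":0},{"dx":-1,"dy":0,"dz":0,"roll":0},{"dx":-1,"dy":0,"dz":0,"roll":0},{"dx":0,"dy":0,"dz":0,"roll":0},{"dx":0,"dy":0,"dz":0,"roll":0}]' | egrep 'pos'
python3 - <<'E'
from h import *
o=[]
im,K,C=cap('wrist'); np.savez('w11.npz',im=im,K=K,C=C)
p=proj(K,C,[[588,y,z] for y in(144.7,74.7,4.7) for z in (200,269)]).round(1); print(p.tolist())
x=int(p[:,0].mean())-45; y=int(p[0,1])-25; print(x,y)
o.append(cv2.resize(im[y:y+150,x:x+100],(400,600),interpolation=cv2.INTER_CUBIC))
im,K,C=cap('scene'); np.savez('s11.npz',im=im,K=K,C=C)
o.append(cv2.resize(im[95:245,215:315],(400,600),interpolation=cv2.INTER_CUBIC))
cv2.imwrite('pics/m11.png',np.hstack(o))
E
```

```text
tool_pos: [510.1, -35.6, 419.9]
[[324.1, 14.2], [341.5, -11.0], [320.3, 78.4], [335.5, 70.5], [316.9, 135.7], [330.3, 141.3]]
283 -11Traceback (most recent call last):
  File "<stdin>", line 6, in <module>
cv2.error: OpenCV(4.12.0) /io/opencv/modules/imgproc/src/resize.cpp:4208: error: (-215:Assertion failed) !ssize.empty() in function 'resize'
```

```bash
python3 -m handwheel '[{"dx":1,"dy":0,"dz":0,"roll":0},{"dx":0.9,"dy":0,"dz":0,"roll":0},{"dx":0,"dy":0,"dz":0,"roll":0},{"dx":0,"dy":0,"dz":0,"roll":0}]' | egrep 'pos'
python3 - <<'E'
from h import *
o=[]
im,K,C=cap('wrist'); np.savez('w11.npz',im=im,K=K,C=C)
p=proj(K,C,[[588,y,z] for y in(144.7,74.7,4.7) for z in (200,269)]).round(1); print(p.tolist())
x=int(p[:,0].mean())-50; y=max(0,int(p[0,1])-45); print(x,y)
o.append(cv2.resize(im[y:y+180,x:x+120],(400,600),interpolation=cv2.INTER_CUBIC))
im,K,C=cap('scene'); np.savez('s11.npz',im=im,K=K,C=C)
print(proj(K,C,[[588,y,z] for y in(144.7,74.7,4.7) for z in (200,269)]).round(1).tolist())
o.append(cv2.resize(im[95:245,215:315],(400,600),interpolation=cv2.INTER_CUBIC))
cv2.imwrite('pics/m11.png',np.hstack(o))
E
```

```text
tool_pos: [509.9, 40.2, 420.6]
[[319.9, 83.3], [335.0, 76.7], [316.4, 140.0], [329.8, 146.5], [313.3, 190.9], [325.2, 207.8]]
273 38
[[278.9, 152.9], [279.1, 131.7], [264.6, 163.6], [264.3, 142.0], [249.2, 175.1], [248.5, 153.1]]
```

View pics/m11.png

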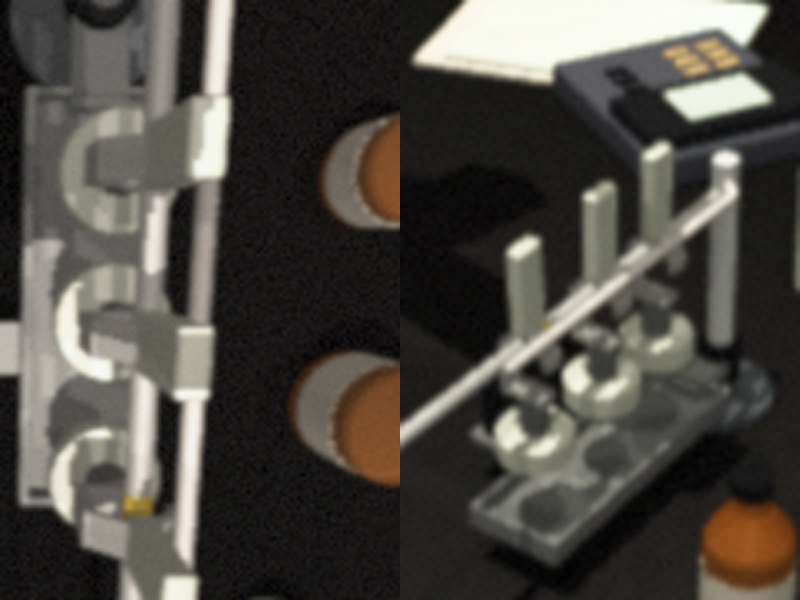

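A and B sit on their marks; C is ~14 mm to the right of its mark (yellow visible at (138,505)). Measure it and regrasp.

```bash
python3 - <<'E'
from h import *
f=np.load('w11.npz'); im,K,C=f['im'],f['K'],f['C']; g=im.min(2)
for r in range(205,245,3): print(r,g[r,312:342:2].tolist())
f=np.load('s11.npz'); im2,K2,C2=f['im'],f['K'],f['C']
for x in [(523,243),(600,188),(656,150)]:
    print(onz(K2,C2,[[215+(x[0]-400)/4,95+x[1]/4]],269.5))
E
```

```text
205 [94, 89, 86, 87, 90, 87, 88, 108, 190, 150, 23, 19, 19, 13, 11]
208 [94, 89, 90, 87, 90, 88, 87, 90, 102, 106, 23, 19, 20, 20, 13]
211 [134, 91, 89, 90, 90, 139, 189, 188, 188, 175, 87, 21, 20, 18, 23]
214 [191, 133, 90, 89, 97, 178, 230, 232, 229, 215, 88, 20, 19, 16, 22]
217 [205, 180, 101, 90, 104, 196, 232, 230, 228, 206, 79, 16, 12, 17, 20]
220 [204, 194, 127, 90, 106, 207, 230, 228, 226, 185, 55, 19, 20, 15, 15]
223 [123, 148, 90, 75, 108, 211, 229, 227, 222, 164, 30, 20, 15, 16, 33]
226 [20, 19, 20, 36, 130, 219, 228, 225, 220, 154, 28, 15, 16, 18, 58]
229 [25, 12, 26, 22, 57, 121, 186, 219, 170, 67, 25, 17, 21, 20, 70]
232 [17, 18, 15, 16, 16, 24, 41, 56, 31, 19, 16, 18, 18, 11, 67]
235 [17, 15, 22, 18, 22, 19, 22, 21, 24, 26, 19, 19, 25, 14, 31]
238 [19, 23, 13, 19, 21, 24, 22, 22, 19, 19, 14, 23, 17, 23, 11]
241 [17, 19, 22, 18, 19, 16, 24, 22, 16, 22, 19, 18, 18, 19, 19]
244 [12, 14, 10, 20, 15, 16, 21, 15, 2, 16, 19, 19, 23, 19, 26]
[[590.82900698 -10.42233717 269.5       ]]
[[590.01909741  75.06832535 269.5       ]]
[[591.01168248 139.87696841 269.5       ]]
```

```bash
python3 - <<'E'
from h import *
f=np.load('w11.npz'); im,K,C=f['im'],f['K'],f['C']; g=im.min(2)
for y,c in ((144.7,335),(74.7,330)):
    r0=int(proj(K,C,[588,y,269.5])[0,1]); print([(r,g[r,c-2:c+4:2].tolist()) for r in range(r0-18,r0+22,2)], proj(K,C,[[588,y+12,269.5],[588,y-12,269.5]])[:,1])
E
python3 -m handwheel '[{"dx":-0.6,"dy":1,"dz":0,"roll":0},{"dx":-0.64,"dy":0.99,"dz":0,"roll":0},{"dx":0,"dy":0,"dz":1,"roll":0},{"dx":0,"dy":0,"dz":1,"roll":0},{"dx":0,"dy":0,"dz":1,"roll":0},{"dx":0,"dy":0,"dz":1,"roll":0},{"dx":0,"dy":0,"dz":0.5,"roll":0},{"dx":0,"dy":0,"dz":0.26,"roll":0},{"dx":0,"dy":0,"dz":0,"roll":0}]' 50; python3 -m handwheel '[{"dx":0,"dy":0,"dz":0,"roll":0},{"dx":0,"dy":0,"dz":0,"roll":0},{"dx":0,"dy":0,"dz":0,"roll":0},{"dx":0,"dy":0,"dz":0,"roll":0},{"dx":0,"dy":0,"dz":0,"roll":0},{"dx":0,"dy":0,"dz":0,"roll":0}]' 5 10
```

```text
[(58, [56, 167, 226]), (60, [65, 176, 231]), (62, [66, 182, 230]), (64, [72, 186, 231]), (66, [94, 155, 193]), (68, [159, 158, 204]), (70, [164, 175, 220]), (72, [171, 229, 237]), (74, [178, 235, 237]), (76, [178, 237, 237]), (78, [180, 235, 238]), (80, [176, 235, 237]), (82, [187, 237, 237]), (84, [217, 240, 237]), (86, [237, 238, 237]), (88, [241, 239, 237]), (90, [222, 217, 213]), (92, [124, 132, 131]), (94, [112, 133, 127]), (96, [110, 137, 127])] [63.70178107 89.36080713]
[(128, [30, 101, 148]), (130, [35, 107, 149]), (132, [51, 112, 149]), (134, [90, 107, 136]), (136, [176, 184, 185]), (138, [183, 186, 182]), (140, [156, 160, 163]), (142, [159, 160, 160]), (144, [159, 160, 159]), (146, [156, 158, 156]), (148, [157, 159, 158]), (150, [156, 161, 156]), (152, [158, 160, 154]), (154, [186, 181, 180]), (156, [239, 238, 232]), (158, [170, 224, 218]), (160, [154, 228, 221]), (162, [167, 233, 221]), (164, [174, 234, 215]), (166, [182, 234, 214])] [135.27463305 157.67426077]
clock: 55.95
tool_pos: [589.6, -10.0, 230.3]
ee_rot: [[0.001, 1.0, -0.0], [1.0, -0.001, 0.0], [0.0, -0.0, -1.0]]
ft_force: [0.0, -0.4, -0.1]
opening: 0.567
finger_force: 0.0
clock: 56.7
tool_pos: [589.7, -9.5, 230.5]
ee_rot: [[-0.0, 1.0, 0.001], [1.0, 0.0, -0.0], [-0.0, 0.001, -1.0]]
ft_force: [0.4, -0.3, 0.4]
opening: 0.135
finger_force: 10.0
```

```bash
(python3 -m handwheel '[{"dx":0,"dy":0,"dz":-0.02,"roll":0},{"dx":0.12,"dy":0,"dz":0,"roll":0},{"dx":0.12,"dy":0,"dz":0,"roll":0},{"dx":0.12,"dy":0,"dz":0,"roll":0},{"dx":0,"dy":0,"dz":0,"roll":0},{"dx":0,"dy":0,"dz":0,"roll":0}]' - 20; python3 -m handwheel '[{"dx":0.01,"dy":0,"dz":0.02,"roll":0},{"dx":0,"dy":0,"dz":0,"roll":0},{"dx":0,"dy":0,"dz":0,"roll":0}]';python3 -m handwheel '[{"dx":0,"dy":0,"dz":0,"roll":0},{"dx":0,"dy":0,"dz":0,"roll":0},{"dx":0,"dy":0,"dz":0,"roll":0},{"dx":0,"dy":0,"dz":0,"roll":0}]' 40 )| egrep 'pos|force'
python3 - <<'E'
from h import *
im,K,C=cap('scene'); np.savez('s12.npz',im=im,K=K,C=C)
f=np.load('s11.npz')['im']
# shift of C foot region between s11 and s12
a=f[95+100:95+125,215+20:215+45]; r=cv2.matchTemplate(im[185:230,225:275],a,cv2.TM_CCOEFF_NORMED); print(cv2.minMaxLoc(r),'was',(10,10)); print('per mm y',(proj(K,C,[588,14,100])-proj(K,C,[588,0,100])))
E
```

```text
tool_pos: [589.6, 5.3, 231.2]
ft_force: [1.2, 1.8, 0.1]
finger_force: 20.0
tool_pos: [589.7, 5.3, 231.0]
ft_force: [1.0, 1.5, 5.9]
finger_force: 20.0
tool_pos: [589.5, 5.2, 230.2]
ft_force: [0.8, 0.2, 0.0]
finger_force: 0.0
(-0.3450927138328552, 0.868855357170105, (16, 18), (12, 8)) was (10, 10)
per mm y [[ 3.02077184 -2.4648918 ]]
```

```bash
(python3 -m handwheel '[{"dx":0,"dy":0,"dz":-0.3,"roll":0},{"dx":0,"dy":0,"dz":-0.7,"roll":0},{"dx":0,"dy":0,"dz":-1,"roll":0},{"dx":0,"dy":0,"dz":-1,"roll":0},{"dx":0,"dy":0,"dz":-1,"roll":0},{"dx":0,"dy":-1,"dz":-0.8,"roll":0},{"dx":0.45,"dy":-1,"dz":0,"roll":0},{"dx":0.45,"dy":0,"dz":0,"roll":0},{"dx":0,"dy":0,"dz":0,"roll":0},{"dx":0,"dy":0,"dz":0,"roll":0}]')| egrep 'pos|force'
cat > chk.py <<'E'
from h import *
im,K,C=cap('wrist'); g=im.min(2); im2,K2,C2=cap('scene'); g2=im2.min(2)
for y in (144.7,74.7,4.7):
    # bright run along y through tab top (wrist) : sample world points at z=169.5+100
    ys=np.arange(y-40,y+40,1.); best=[]
    v=[]
    for yy in ys:
        q=proj(K,C,[[x,yy,269.5] for x in (586,589,592)]).round().astype(int)
        v.append(np.median([g[b,a] if 0<=b<384 and 0<=a<512 else 0 for a,b in q]))
    v=np.array(v); e=np.diff(v); print(y,[(float(ys[i]),int(e[i])) for i in np.where(abs(e)>40)[0]])
h=cv2.cvtColor(im2,cv2.COLOR_BGR2HSV); m=(abs(h[...,0].astype(int)-26)<8)&(h[...,1]>110)&(h[...,2]>90); m[:130]=0;m[200:]=0;m[:,:235]=0;m[:,300:]=0
print('yellow scene px',np.argwhere(m).tolist())
im3,K3,C3=cap('top'); w=im3.min(2)>150
n,l,st,c=cv2.connectedComponentsWithStats(w[180:290,180:430].astype(np.uint8))
print([(c[i]+180).round(1).tolist()+[int(st[i][4])] for i in range(1,n) if st[i][4]>25])
np.savez('t13.npz',im=im3,K=K3,C=C3);np.savez('s13.npz',im=im2,K=K2,C=C2);np.savez('w13.npz',im=im,K=K,C=C)
E
python3 chk.py
```

```text
tool_pos: [510.3, 41.0, 421.9]
ft_force: [-0.1, -0.1, -1.4]
finger_force: 0.0
144.7 [(130.7, 61), (170.7, -59), (181.7, -60)]
74.7 [(38.7, -46), (53.7, -47), (67.7, -47)]
4.7 [(-25.299999999999997, 61), (-24.299999999999997, 63), (18.700000000000003, -46), (19.700000000000003, -61), (38.7, -46)]
yellow scene px []
[[226.1, 225.5, 1020], [267.9, 198.6, 1910], [399.3, 208.3, 1638], [200.4, 187.5, 108], [299.4, 235.0, 1085], [341.8, 191.0, 153], [257.4, 277.6, 660]]
```

```bash
python3 - <<'E'
from h import *
f=np.load('w13.npz'); im,K,C=f['im'],f['K'],f['C']; g=im.min(2)
print(proj(K,C,[[588,16.7,269.5],[588,4.7,269.5],[588,-7.3,269.5],[588,4.7,200]]).round(1).tolist())
for r in range(180,245,3): print(r,g[r,304:342:2].tolist())
f=np.load('s13.npz'); im,K,C=f['im'],f['K'],f['C']; g=im.min(2)
print(proj(K,C,[588,4.7,269.5]).round(1)); 
for r in range(144,172,2): print(r,g[r,238:262].tolist())
E
```

```text
[[325.5, 198.2], [324.8, 208.1], [324.1, 217.9], [313.0, 191.1]]
180 [175, 165, 104, 99, 102, 113, 115, 128, 100, 36, 53, 135, 220, 211, 95, 23, 14, 20, 21]
183 [126, 121, 98, 88, 85, 88, 88, 92, 82, 95, 100, 148, 221, 209, 79, 21, 21, 23, 15]
186 [145, 147, 148, 135, 95, 87, 89, 90, 89, 112, 112, 156, 224, 203, 78, 18, 15, 16, 23]
189 [146, 143, 142, 131, 94, 88, 86, 86, 88, 90, 92, 157, 222, 200, 73, 21, 17, 14, 18]
192 [146, 146, 144, 129, 90, 86, 91, 85, 89, 87, 90, 99, 183, 176, 51, 16, 17, 16, 10]
195 [52, 68, 101, 123, 89, 88, 85, 92, 88, 98, 112, 112, 114, 113, 43, 19, 18, 22, 20]
198 [10, 17, 46, 112, 94, 89, 88, 89, 102, 200, 234, 234, 231, 212, 80, 17, 10, 13, 19]
201 [18, 21, 49, 138, 159, 98, 86, 85, 103, 211, 237, 234, 231, 215, 82, 16, 20, 16, 21]
204 [21, 16, 54, 143, 201, 168, 94, 88, 111, 218, 237, 233, 229, 198, 65, 23, 22, 18, 11]
207 [19, 19, 57, 149, 204, 197, 132, 89, 117, 219, 237, 232, 228, 182, 48, 13, 22, 15, 16]
210 [18, 13, 62, 152, 203, 196, 124, 73, 133, 223, 233, 231, 226, 166, 34, 24, 24, 18, 19]
213 [15, 18, 72, 159, 207, 194, 123, 31, 127, 224, 231,
[... 1656 characters left out ...]
7, 105, 100, 98, 95, 85, 59, 32, 29, 23, 26, 30, 56, 103]
160 [28, 25, 29, 30, 29, 27, 34, 63, 105, 119, 116, 105, 96, 98, 101, 88, 59, 31, 29, 24, 26, 29, 55, 105]
162 [24, 28, 23, 23, 26, 28, 34, 62, 106, 117, 116, 104, 99, 100, 95, 92, 60, 36, 25, 25, 28, 29, 56, 103]
164 [16, 15, 16, 17, 27, 27, 30, 62, 109, 120, 116, 108, 97, 98, 96, 89, 60, 37, 26, 25, 33, 49, 77, 102]
166 [10, 6, 9, 11, 16, 14, 27, 55, 110, 121, 118, 107, 98, 100, 97, 91, 66, 38, 36, 54, 79, 98, 126, 157]
168 [12, 12, 7, 7, 13, 9, 15, 50, 106, 121, 120, 111, 101, 100, 96, 88, 67, 39, 49, 92, 138, 170, 193, 195]
170 [9, 11, 9, 12, 10, 11, 16, 46, 99, 117, 120, 110, 102, 98, 98, 91, 74, 79, 117, 170, 190, 192, 188, 205]
```

```bash
python3 - <<'E'
from h import *
a=np.load('s11.npz')['im'].astype(int);b=cap('scene')[0].astype(int)
d=(abs(a-b).max(2)>45); d[:90]=0
n,l,st,c=cv2.connectedComponentsWithStats(d.astype(np.uint8)); print([st[i].tolist() for i in range(1,n) if st[i][4]>6])
a=np.load('s7.npz')['im'].astype(int); d=(abs(a-b).max(2)>45); d[:90]=0; d[:,:90]=0
n,l,st,c=cv2.connectedComponentsWithStats(d.astype(np.uint8)); print([st[i].tolist() for i in range(1,n) if st[i][4]>6])
K,C=np.load('s13.npz')['K'],np.load('s13.npz')['C']; print(proj(K,C,[[575,-370,131],[575,-370,51],[588,145,250]]).round())
E
```

```text
[[247, 150, 8, 22, 87], [241, 155, 7, 22, 96], [253, 171, 5, 3, 9], [245, 177, 4, 4, 9], [255, 179, 4, 5, 15], [250, 182, 4, 5, 15], [240, 186, 16, 9, 66], [252, 195, 9, 9, 33], [244, 196, 7, 9, 39], [252, 196, 3, 5, 10], [238, 198, 7, 15, 54], [247, 207, 6, 2, 11], [258, 214, 4, 3, 8], [245, 220, 5, 7, 19]]
[[114, 90, 19, 9, 92], [90, 90, 84, 74, 2288], [170, 90, 29, 62, 769], [144, 113, 20, 17, 208], [165, 116, 4, 7, 14], [169, 118, 5, 4, 11], [90, 137, 5, 12, 39], [258, 140, 28, 28, 259], [285, 143, 8, 8, 23], [138, 147, 6, 6, 26], [243, 150, 15, 29, 237], [136, 153, 15, 21, 181], [92, 161, 4, 4, 11], [274, 167, 5, 2, 8], [268, 169, 5, 4, 16], [100, 173, 18, 8, 94], [241, 173, 36, 38, 521], [285, 184, 8, 5, 25], [275, 190, 6, 4, 17], [247, 198, 30, 28, 250], [279, 203, 5, 3, 7], [148, 204, 22, 58, 585], [265, 211, 9, 8, 15], [114, 220, 27, 60, 627], [257, 220, 7, 6, 13]]
[[146. 273.]
 [151. 297.]
 [279. 138.]]
```

```bash
python3 -c "
from bench import job; print(job.job_done())"
```

```text
the job is handed in; nothing more can be done
None
```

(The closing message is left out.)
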